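# Refit the bayonet cleaning-port cap of the nut cracker

### The arm

A 7-joint arm with a two-finger parallel gripper is mounted at the origin on the work surface. World frame = base frame: x ahead of the robot, y to its left, z up, the work surface at z = 0. Lengths are in m, angles in rad, forces in N, time in s.
With the tool pointing down it reaches from about 0.4 to 0.85 m from the base axis. Payload 4.5 kg.
Tool frame: the origin (TCP) lies on the centre line of the jaws, within the pads' length; the fingertips stand 14 mm ahead of it and the grasp point (between the pads) lies 5 mm behind it (nose_length is the distance from the TCP to the fingertips, in m); x points along the fingers, y is the direction in which the jaws open and shut, and the axes are right-handed (so a half turn about x gives the same grasp; the last joint's range is limited). The gripper opens to 88 mm and grips with 3 to 60 N. Pads are 18 mm wide; open, the fingers measure 123 mm over their backs; the gripper's body (75 mm by 187 mm) begins 45 mm behind the grasp point.
Start: joints at [-1.299, 0.689, -0.195, 1.565, 0.157, 0.902, -0.215], TCP at [0.147, 0.607, 0.214] pointing down, gripper open.
Joint ranges: [-3.01, 3.01], [-0.46, 2.08], [-1.47, 1.51], [0.13, 2.56], [-1, 4.14], [0.04, 2.09], [-2.66, 2.66]. Speed limits (rad/s): [2.57, 2.57, 3.14, 3.14, 3.14, 3.14, 3.14].

### API

Orientations are given as a unit quaternion [x, y, z, w].
In Python, from plant import get_state, snapshot, camera_params, finish_job, boxes_of, silhouettes, spot_point, nose_length gives the robot as it stands.
- The arm moves only by the tool apply_moves, never from a script. Its arguments are lists of equal length, an entry for each row: "delta_pos": the shift along the tool's x, y, z in cm, a list of three; "yaw": the turn about the tool's x in rad; "gripper": the opening in per cent of the stroke, from 0 (shut) to 100 (fully open). A call has 1 to 10 rows; each row is the pose to reach, as a shift and turn from the pose measured when the call began, along the tool's axes at that moment; what a row does not reach only later rows make up. A row lasts 1/12 s, in which the tool goes at most 41.7 mm and 7.16 degrees, less where a joint would pass 70% of its speed; a pose out of reach is approached as far as the arm can. A call with a gripper value outside its range is refused whole. The fingers move at their own pace and stop on an object; "force" is the grip in N (left out, the last holds). Time passes only in rows, so rows that repeat a pose let the fingers close. It gives the time, the measured TCP pose, the force and the opening at its end, in the units of the state.
- get_state(): the state, without advancing time (a new reading comes with each control period).
- snapshot(name): name is "scene" or "top"; returns the picture (420x560x3 uint8, red, green, blue); there is no depth.
- camera_params(name): a dict with "fovy" (degrees; the focal length in pixels is half the picture's height over the tangent of half this angle, whatever the lens; pixels are square), "cx", "cy" (the principal point, pixels), "dist" ([k1, k2, p1, p2, k3] as OpenCV has them; the pictures are not rectified), "position" and "orientation" of the camera in the world. Camera axes: x right, y down, z forward; pixel columns grow to the right and rows downward; lengths in m; the calibration is good to about 2 mm. A picture is of the moment at which its call begins. camera_params takes no time and is no camera call.
- finish_job(): hands the job in, once; it reports no verdict.
Trained networks look in the newest picture that a camera, given by its name, has taken for a name from the list of things; names that differ only in an ending like _2 or _b are one class to them, and where a whole thing is asked for, a point or a joint stands for the part that bears it (a point fixed in the world has none). Each returns a list of dicts, best first, with "score" (0 to 1); they miss things now and then, are a little off and sometimes report something else, mostly with a low value. They report only what shows in the picture. A call takes as long as a camera call. They do not tell look-alikes from the thing itself.
- boxes_of(thing, camera): "bbox" ([left, top, width, height] in pixels, round what is visible of it).
- silhouettes(thing, camera): "mask" (420x560 bool, what is visible of it) and "bbox" ([left, top, width, height] in pixels, round what is visible of it).
- spot_point(thing, camera): "pixel" ([column, row] in pixels: a listed point, or the origin of a listed thing).
The state is a dict: "clock": time; "q": joint angles; "qd": joint speeds; "joint_torque": joint torques, N m; "tool_pos": TCP position; "eef_rot": TCP orientation; "contact_force": force on the tool from outside, world axes, zero at the start; "moment": the same for the moment, N m; "opening": opening from 0.0 (shut) to 1.0 (fully open).
Only numpy, scipy, OpenCV 4.12 (cv2) and the standard library are available. Lean on these libraries where they do the work, as an engineer would, in place of code of your own. Each camera call takes 0.05 s, during which the arm holds its last target.

### The job

The nut cracker's cleaning port, on its sloping face, stands open. Take the grey cap with the bar grip and the two side lugs, push it into the port with its lugs through the two slots until its flange sits flush, then twist it clockwise to the stop so that it is locked, and let go. Leave the stopper, walnut tub, hammer, brush and white block where they are.

Things in the scene. Friction and masses are not known exactly. Their poses are not given: they have to be found in the camera images.
- cap: Grey plastic bayonet cap, 0.18-0.31 kg, standing on its spigot, 70 mm high. Origin: centre of the spigot's underside; z up its axis. Spigot 48 mm diameter, z 0-26 mm; flange 96 mm diameter, z 26-34 mm; bar grip on top 70 mm long (along x), 16 mm thick (along y), z 34-70 mm. Same after a half turn about z.
- cap_lug (a point): Outer end of one of the cap's two opposite lugs, 36 mm from the axis, on the cap's +x side; the other is at -x. The lugs stand out from the foot of the spigot, in line with the bar grip; each is 14 mm wide and 8 mm high (z 0-8 mm).
- cap_seat (a point): Point on the cap's axis at the underside of the flange (26 mm above the cap's origin).
- port: Slotted hole, dark inside, 52 mm bore, in the machine's 132 mm square metal face, which slopes 25 degrees from level and looks up and roughly to the robot. Origin: hole centre at the face, 130 mm above the table; z out along the hole's axis, x up the slope, y sideways. Lip 15 mm thick, behind it a hollow down to 32 mm below the face. No spring. Flush: cap_seat at this origin, z axes in line.
- port_slot (a point): Middle of one of the hole's two opposite slots, at the face, 33 mm from the centre. Each slot is 20 mm wide and reaches 40 mm from the axis. The line through both slots lies 60 degrees counter-clockwise, seen from outside (from the port's +z), of the port's x axis. The cap's lugs enter here.
- port_mark (a point): One of two small dark closed-marks on the face, 58 mm from the centre along the port's +x (the other along -x). Once flush, the lugs are 3 mm clear behind the lip and the cap turns 60 degrees clockwise, seen from outside, to a hard stop: there its bar lies along the port's x, in line with the marks. It cannot turn the other way.
- machine: The white bench nut cracker, fixed. Origin: on the table right under the port's centre; its axes: x away from the robot at yaw 0, z up. Housing behind the face (x 58 to 200 mm) 160 mm high; motor on the +y side, 100 to 150 mm from the middle, 145 mm high; feed column and hopper at y -115 to -245 mm, x 35 to 205 mm, 260 mm high.
- stopper: Bystander: a round grey push-in stopper, 84 mm in diameter, 68 mm high, with a round knob and no lugs. Origin: centre of its underside. Leave it.
- walnut_tub: Bystander: clear tub of walnuts, 170 by 220 by 85 mm. Origin: centre of its underside.
- hammer: Bystander: hammer lying on the table.
- brush: Bystander: brush lying on the table.
- block: Bystander: white plastic cracking block, 100 by 150 by 22 mm, lying on the table. Origin: centre of its underside.
Mind the look-alikes: they are no part of the job. What is shaped like the cap but blue or pink is not meant.

How it is judged:
On the way:
1. the cap is pushed in flush with its lugs in the slots, not yet turned (distance between cap_seat and port below 0.006 m and angle between the z axis of cap and the z axis of port, either way round below 0.09 rad and angle between the x axis of cap and the x axis of port, either way round above 0.6 rad), for 0.1 s.
At the end, for the whole second after the job is handed in: The cap sits in the port, its flange within 6 mm of flush and centre and within 5 degrees of square, turned to within 7 degrees of the stop (bar in line with the two marks), at rest and released (distance between cap_seat and port below 0.006 m and angle between the z axis of cap and the z axis of port, either way round below 0.09 rad and angle between the x axis of cap and the x axis of port, either way round below 0.13 rad and linear speed of cap below 0.01 m/s); the robot touches nothing.
It fails at once if a bystander (stopper, walnut tub, hammer, brush or block) is moved by more than 30 mm (distance of any of stopper, walnut_tub, hammer, brush, block from where it was at the start of the episode above 0.03 m).
It also fails if it takes over 45 s, if anything falls off the work surface, if the arm or the gripper's body presses on something with over 40 N, if the wrist force passes 120 N, or if a joint passes its speed limit or range.

## Working session

There is one attempt and no reset: what is moved stays moved. The work goes in short steps, Python scripts to look and compute and a tool call to move; the robot and the scene stay as the last step left them, time stands still between calls to the robot, and variables do not carry over. Pictures are saved under pics/ and viewed, and the job is handed in when it is done.

Besides the shell and the picture viewer there is one more tool, called as a command line: name --pt "numbers of a row" for each row, then --argument value for the rest. apply_moves: Moves the arm, as the interface text tells. Its arguments: {"type":"object","properties":{"delta_pos":{"type":"array"},"yaw":{"type":"array"},"gripper":{"type":"array"},"force":{"type":"number"}},"required":["delta_pos","yaw","gripper"]}

```bash
mkdir -p pics; ls
python3 - <<'E'
from plant import *
import cv2
for n in("scene","top"):
    cv2.imwrite(f"pics/{n}0.png",snapshot(n)[:,:,::-1]); print(camera_params(n))
s=get_state();print(s, nose_length)
E
```

```text
pics
{'fovy': 49.980976354722415, 'cx': 283.7958617642377, 'cy': 207.9458977780296, 'dist': array([-0.04422801,  0.        ,  0.        ,  0.        ,  0.        ]), 'position': array([1.29401571, 0.22562486, 1.04150714]), 'orientation': array([ 0.59075869,  0.72972969, -0.27187085, -0.2111516 ])}
{'fovy': 49.71703964102276, 'cx': 276.5978387156427, 'cy': 211.26486657854915, 'dist': array([-0.13413846,  0.        ,  0.        ,  0.        ,  0.        ]), 'position': array([0.3035506 , 0.04445148, 1.53383185]), 'orientation': array([-0.70167196,  0.70797212, -0.05911649,  0.05419579])}
{'clock': 0.1, 'q': array([-1.29917632,  0.68989958, -0.19452724,  1.56623006,  0.15731891,
        0.90249167, -0.2151267 ]), 'qd': array([ 0.000637  , -0.00110157, -0.00084008, -0.00143808, -0.00039523,
        0.00026015,  0.00155266]), 'joint_torque': array([-2.33376413e-03, -5.28507221e+01, -1.27089500e+00, -1.53841031e+01,
       -5.24212781e-02,  1.99720605e-03,  3.91598212e-05]), 'tool_pos': array([0.14714446, 0.60681386, 0.21359344]), 'eef_rot': array([ 0.08328325,  0.70213947, -0.08443874,  0.7020927 ]), 'contact_force': array([ 0.57960394, -0.3401258 , -0.35135859]), 'moment': array([-0.00800102,  0.01478992,  0.0419019 ]), 'opening': 0.9956924352247254} 0.014
```

View pics/scene0.png

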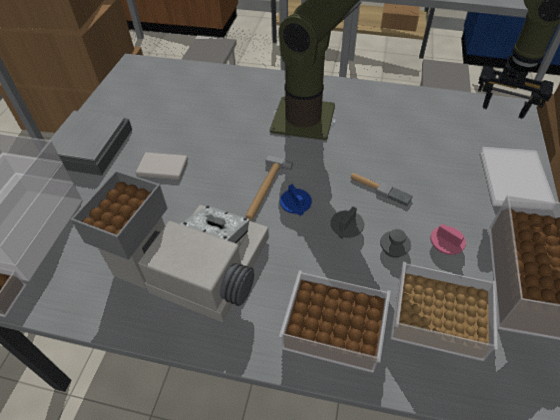

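View pics/top0.png

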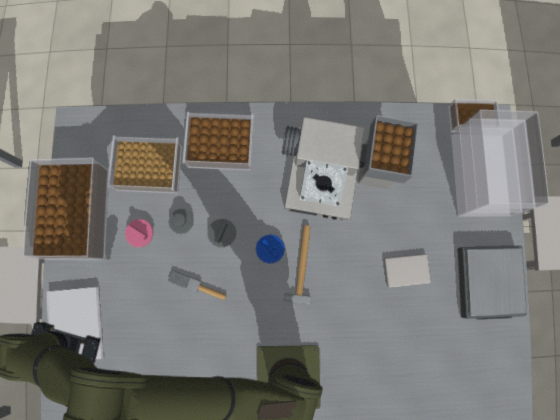

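Candidates: grey cap with a bar grip at top (222,233) / scene (347,220); stopper with a knob at top (179,218) / scene (395,242); blue at top (270,249); pink at top (139,234). The first fits because it is grey and has a bar. I'll confirm with crops and take measurements.

```bash
cat > h.py <<'E'
import numpy as np, cv2
from plant import *
from scipy.spatial.transform import Rotation as R
def K(n):
    p=camera_params(n); f=210/np.tan(np.radians(p['fovy']/2))
    return p,np.array([[f,0,p['cx']],[0,f,p['cy']],[0,0,1.]])
def ray(n,px):
    p,k=K(n); u=cv2.undistortPoints(np.array(px,float).reshape(-1,1,2),k,p['dist']).reshape(-1,2)
    d=np.c_[u,np.ones(len(u))]@R.from_quat(p['orientation']).as_matrix().T
    return p['position'],d
def onz(n,px,z):
    o,d=ray(n,px); return o+d*((z-o[2])/d[:,2])[:,None]
def proj(n,X):
    p,k=K(n); M=R.from_quat(p['orientation']).as_matrix().T
    r,_=cv2.Rodrigues(M); return cv2.projectPoints(np.array(X,float).reshape(-1,3),r,-M@p['position'],k,p['dist'])[0].reshape(-1,2)
def tri(px):
    A=np.zeros((3,3));b=np.zeros(3)
    for n,q in px.items():
        o,d=ray(n,[q]);d=d[0]/np.linalg.norm(d[0]);P=np.eye(3)-np.outer(d,d);A+=P;b+=P@o
    X=np.linalg.solve(A,b); return X,[np.linalg.norm(proj(n,X)[0]-q) for n,q in px.items()]
E
python3 - <<'E'
from h import *
a=cv2.imread("pics/top0.png");b=cv2.imread("pics/scene0.png")
def cr(i,x,y,w,h,s): return cv2.resize(i[y:y+h,x:x+w],(w*s,h*s),interpolation=cv2.INTER_CUBIC)
c=np.vstack([np.hstack([cr(a,185,200,70,50,5),cr(a,285,150,80,50,5)]),np.hstack([cr(b,312,195,70,50,5),cr(b,180,195,80,50,5)])])
cv2.imwrite("pics/crop0.png",c)
for n in("top","scene"):
    for t in("cap","cap_lug","cap_seat","port","port_slot","port_mark","stopper"):
        print(n,t,[(np.round(r['pixel'],1).tolist(),round(r['score'],2)) for r in spot_point(t,n)])
E
```

```text
top cap [([270.0, 249.1], 0.93), ([221.5, 234.8], 0.91), ([141.5, 230.6], 0.62)]
top cap_lug [([226.9, 229.4], 0.93), ([277.6, 256.8], 0.9), ([150.8, 237.4], 0.78)]
top cap_seat [([267.6, 246.0], 0.9), ([221.8, 232.9], 0.74), ([136.6, 235.0], 0.62)]
top port [([323.6, 184.3], 0.93)]
top port_slot [([315.1, 178.0], 0.58)]
top port_mark [([329.8, 165.7], 0.76)]
top stopper [([181.8, 221.6], 0.63)]
scene cap [([443.6, 247.9], 0.92), ([345.2, 228.8], 0.88), ([293.7, 205.1], 0.66)]
scene cap_lug [([288.6, 195.9], 0.8), ([436.5, 237.1], 0.77), ([259.9, 186.3], 0.72), ([338.7, 233.9], 0.63)]
scene cap_seat [([348.4, 221.8], 0.89), ([445.6, 241.1], 0.84), ([295.6, 201.8], 0.59)]
scene port [([214.0, 220.7], 0.93)]
scene port_slot [([221.0, 226.2], 0.67), ([335.1, 330.2], 0.45)]
scene port_mark [([204.5, 230.6], 0.87)]
scene stopper [([394.6, 250.4], 0.97), ([201.8, 229.1], 0.4)]
```

View pics/crop0.png

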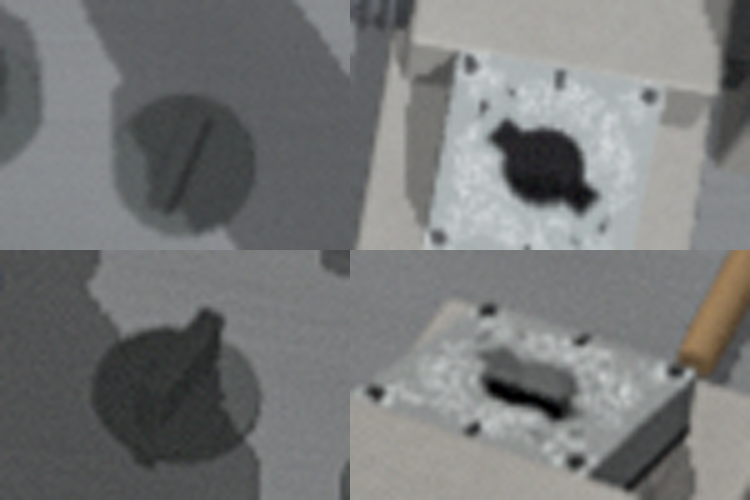

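The crop confirms it: the grey cap at top (222,233) has a bar and flange, and a lug shows in scene at about (341,236). The stopper has a round knob. Next I'll look closer at the port marks and fit the poses.

Run:
```python
from h import *
a=cv2.imread("pics/top0.png");b=cv2.imread("pics/scene0.png")
def cr(i,x,y,w,h,s): return cv2.resize(i[y:y+h,x:x+w],(w*s,h*s),interpolation=cv2.INTER_CUBIC)
cv2.imwrite("pics/port_top.png",cr(a,295,155,65,60,9)); cv2.imwrite("pics/port_scene.png",cr(b,178,198,75,50,9))
X,e=tri({'top':(323.6,184.3),'scene':(214,220.7)});print(X,e)
print(onz('top',[(323.6,184.3)],.13),onz('scene',[(214,220.7)],.13))
X,e=tri({'top':(221.8,232.9),'scene':(348.4,221.8)});print('seat',X,e)
```

```text
[ 0.61767735 -0.1187298   0.1255093 ] [np.float64(0.544396721068003), np.float64(0.6686171605981985)]
[[ 0.61616251 -0.11653704  0.13      ]] [[ 0.62122919 -0.11878681  0.13      ]]
seat [0.47468394 0.21952254 0.03120957] [np.float64(0.944574409825939), np.float64(1.107581759692532)]
```

View pics/port_top.png

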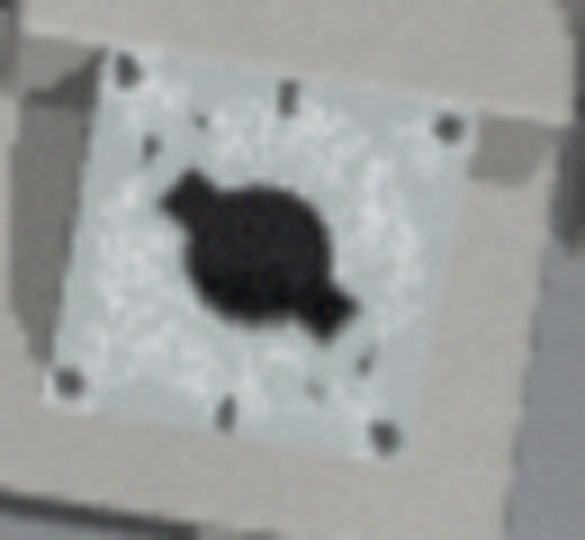

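View pics/port_scene.png

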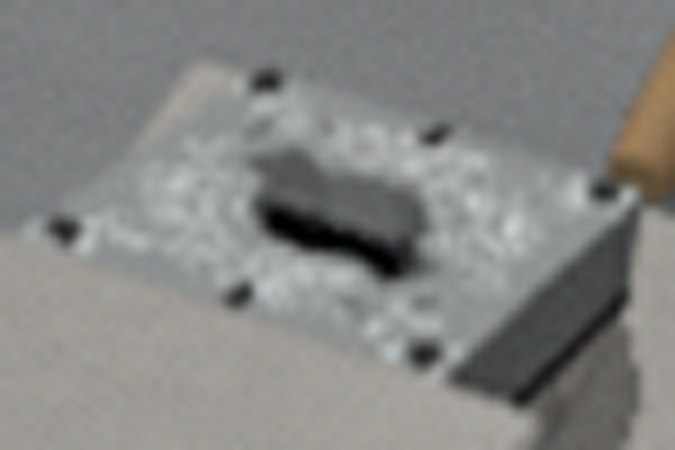

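```bash
cat >> h.py <<'E'
def port_R(yaw):
    return R.from_euler('z',yaw).as_matrix()@R.from_euler('y',-25,degrees=True).as_matrix()
E
python3 - <<'E'
from h import *
from scipy.optimize import least_squares
T=[(127,72),(449,127),(68,382),(385,437),(289,98),(227,413)]
S=[(424,354),(64,230),(602,190),(266,80),(238,294),(436,133)]
T=(np.array(T)+.5)/9-.5+[295,155]; S=(np.array(S)+.5)/9-.5+[178,198]
def pts(p):
    a=p[4]; L=np.array([(a,a,0),(a,-a,0),(-a,a,0),(-a,-a,0),(.058,0,0),(-.058,0,0)])
    return L@port_R(p[3]).T+p[:3]
for cams in (('top',),('scene',),('top','scene')):
  for zf in (0,1):
    def f(p):
        r=[(proj(n,pts(p))-{'top':T,'scene':S}[n]).ravel() for n in cams]
        return np.r_[np.concatenate(r),0 if zf else (p[2]-.13)*1e5]
    s=least_squares(f,[.618,-.118,.13,-.15,.055],x_scale=[.01,.01,.01,.1,.01]);print(cams,zf,s.x.round(4),np.abs(s.fun).max().round(2))
E
python3 - <<'E'
from h import *
a=cv2.imread("pics/top0.png");b=cv2.imread("pics/scene0.png")
def cr(i,x,y,w,h,s):
    o=cv2.resize(i[y:y+h,x:x+w],(w*s,h*s),interpolation=cv2.INTER_CUBIC).astype(float)
    return np.clip((o-20)*2.2,0,255).astype(np.uint8)
cv2.imwrite("pics/cap_both.png",np.hstack([cr(a,200,212,42,44,9),cr(b,326,202,42,44,9)]))
E
```

```text
('top',) 0 [ 0.6203 -0.1152  0.13   -0.1855  0.0571] 0.2
('top',) 1 [ 0.6218 -0.116   0.1232 -0.1856  0.0573] 0.2
('scene',) 0 [ 0.621  -0.115   0.13   -0.1813  0.057 ] 0.21
('scene',) 1 [ 0.6328 -0.109   0.1461 -0.1799  0.056 ] 0.15
('top', 'scene') 0 [ 0.6206 -0.1151  0.13   -0.1832  0.057 ] 0.35
('top', 'scene') 1 [ 0.6205 -0.1153  0.1293 -0.1832  0.057 ] 0.24
```

View pics/cap_both.png

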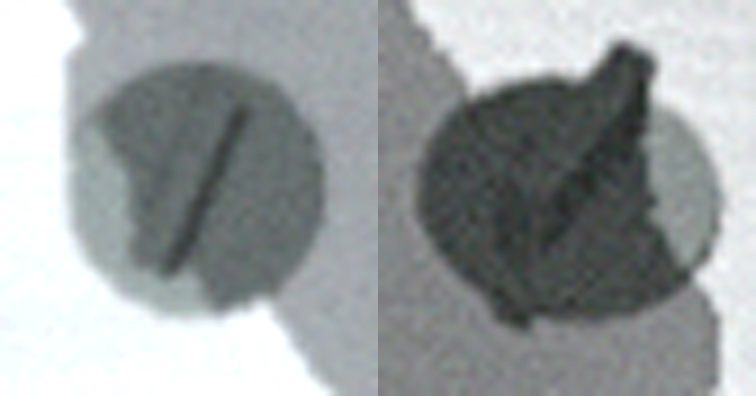

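Run:
```python
from h import *
from scipy.optimize import least_squares
# tangents of flange circle (left,right,top,bottom) in image px
f=lambda v,o:(v+.5)/9-.5+o
T=[f(70,200),f(325,200),f(58,212),f(320,212)]
S=[f(418-378,326),f(722-378,326),f(78,202),f(322,202)]
t=np.linspace(0,2*np.pi,181)
def ext(n,x,y):
    C=np.array([[x+.048*np.cos(u),y+.048*np.sin(u),z] for z in(.026,.034) for u in t]);q=proj(n,C);return np.array([q[:,0].min(),q[:,0].max(),q[:,1].min(),q[:,1].max()])
for c in (('top',),('scene',),('top','scene')):
    s=least_squares(lambda p:np.concatenate([ext(n,*p)-{'top':T,'scene':S}[n] for n in c]),[.475,.22]);print(c,s.x.round(4),s.fun.round(2))
x,y=s.x
L=[(f(243,200),f(107,212)),(f(168,200),f(275,212))]
for z in(.034,.05,.07):
    w=onz('top',L,z);d=w[0]-w[1];print(z,w.round(4).tolist(),np.degrees(np.arctan2(d[1],d[0])),np.linalg.norm(d))
def draw(yaw):
    out=[]
    for n,(ox,oy) in (('top',(200,212)),('scene',(326,202))):
        i=cv2.imread(f"pics/{n}0.png")[oy:oy+44,ox:ox+42];i=cv2.resize(i,None,fx=9,fy=9,interpolation=cv2.INTER_CUBIC);i=np.clip((i.astype(float)-20)*2.2,0,255).astype(np.uint8)
        M=R.from_euler('z',yaw).as_matrix()
        def pl(P,col):
            q=(proj(n,np.array(P)@M.T+[x,y,0])-[ox,oy]+.5)*9-.5;cv2.polylines(i,[q.round().astype(int)],True,col,1)
        for z,c in((.034,(0,255,0)),(.07,(0,0,255))): pl([(sx*.035,sy*.008,z) for sx,sy in((1,1),(1,-1),(-1,-1),(-1,1))],c)
        pl([(.048*np.cos(u),.048*np.sin(u),.034) for u in t],(255,255,0))
        pl([(.036,.007,0),(.036,-.007,0),(.02,-.007,0),(.02,.007,0)],(255,0,255)); pl([(-.036,.007,0),(-.036,-.007,0),(-.02,-.007,0),(-.02,.007,0)],(255,0,255))
        out.append(i)
    return np.hstack(out)
d=onz('top',L,.05);d=d[0]-d[1]
cv2.imwrite("pics/capfit.png",draw(np.arctan2(d[1],d[0])))
```

```text
('top',) [0.4764 0.2175] [-0.29  0.29  0.14 -0.14]
('scene',) [0.4799 0.2189] [-0.12  0.12 -0.55  0.49]
('top', 'scene') [0.4781 0.2183] [-0.54  0.04 -0.34 -0.62 -0.23 -0.02 -1.07 -0.08]
0.034 [[0.5064, 0.2004, 0.034], [0.444, 0.2277, 0.034]] -23.67157145413017 0.06809283429184808
0.05 [[0.5042, 0.1987, 0.05], [0.4425, 0.2258, 0.05]] -23.67157145413021 0.06736642929493324
0.07 [[0.5015, 0.1967, 0.07], [0.4406, 0.2233, 0.07]] -23.671571454130174 0.06645842304878961
```

View pics/capfit.png

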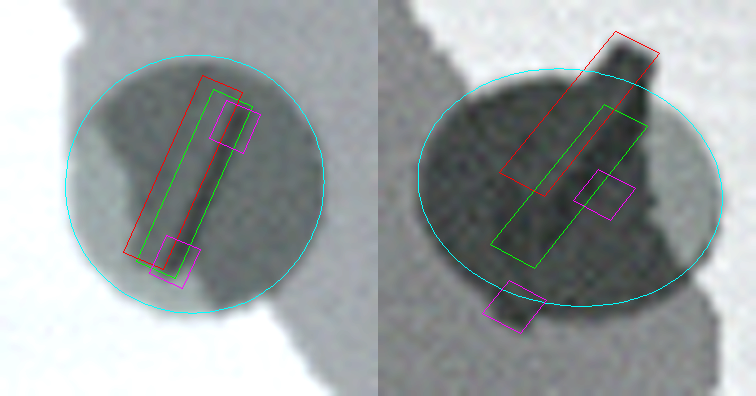

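```bash
cat >> h.py <<'E'
def goal(pos,yawjaw=None):
    """shift in tool cm and tool-x turn to reach world pos, jaw axis azimuth (rad)"""
    s=get_state();M=R.from_quat(s['eef_rot']).as_matrix();d=M.T@(np.array(pos)-s['tool_pos'])*100
    y=None
    if yawjaw is not None:
        v=M.T@np.array([np.cos(yawjaw),np.sin(yawjaw),0]); y=np.arctan2(v[2],v[1]); y=[y,(y+2*np.pi)%(2*np.pi)-np.pi]
    return d.round(2),y
def axes():
    s=get_state();return R.from_quat(s['eef_rot']).as_matrix()
E
python3 - <<'E'
from h import *
print(axes().round(3)); s=get_state();print(s['clock'])
print(goal([.477,.218,.16],np.radians(66.3)))
E
```

```text
[[ 0.     0.236  0.972]
 [ 0.     0.972 -0.236]
 [-1.     0.    -0.   ]]
0.8
(array([  5.43, -30.08,  41.22]), [np.float64(0.17588442782149874), np.float64(-2.965708225768294)])
```

apply_moves --pt "0 -3 4.1" --pt "0 -6 7.8" --pt "0 -9 12" --pt "0 -11 15.5" --pt "0 -13.5 19" --pt "0 -16 22.5" --pt "0 -18.5 26" --pt "0 -21 29.5" --pt "0 -24 33.5" --pt "0 -27 37.5" --yaw '[0.02, 0.04, 0.06, 0.08, 0.1, 0.12, 0.14, 0.16, 0.176, 0.176]' --gripper '[100, 100, 100, 100, 100, 100, 100, 100, 100, 100]'

```text
clock: 1.63
tool_pos: [0.4201, 0.2902, 0.2146]
eef_rot: [0.146, 0.692, -0.145, 0.692]
contact_force: [1.0, 0.5, 0.6]
opening: 0.998
```

Run:
```python
from h import *
print(axes().round(3),get_state()['tool_pos'],get_state()['q']); print(goal([.477,.218,.10],np.radians(66.3)))
```

```text
[[ 0.001  0.403  0.915]
 [ 0.001  0.915 -0.403]
 [-1.     0.001  0.   ]] [0.42013359 0.29022651 0.21460584] [-0.56888614  0.54152094 -0.19686623  1.90658311  0.15585252  0.70727382
  0.2995436 ]
(array([11.46, -4.33,  8.11]), [np.float64(-0.0006526621520122853), np.float64(3.140939991437781)])
```

apply_moves --pt "1 -2 3.5" --pt "3 -3.5 6.5" --pt "6 -4.3 8.1" --pt "9 -4.3 8.1" --pt "11 -4.3 8.1" --pt "11.4 -4.3 8.1" --yaw '[0, 0, 0, 0, 0, 0]' --gripper '[100, 80, 70, 70, 70, 70]'

```text
clock: 2.13
tool_pos: [0.4755, 0.2168, 0.0977]
eef_rot: [0.145, 0.693, -0.147, 0.691]
contact_force: [-0.4, 0.6, 0.5]
opening: 0.7
```

Run:
```python
from h import *
s=get_state();print(s['tool_pos'],s['opening']); print(goal([.477,.218,.052],np.radians(66.3)))
a=snapshot('top')[:,:,::-1][200:260,180:260];b=snapshot('scene')[:,:,::-1][180:250,300:390]
a=cv2.resize(a,(400,300));b=cv2.resize(b,(386,300))
cv2.imwrite("pics/pre.png",np.clip(np.hstack([a,b]).astype(float)*1.6,0,255))
```

```text
[0.47550349 0.21684376 0.09767435] 0.7000987972647508
(array([4.57, 0.18, 0.1 ]), [np.float64(-0.0015527799362058483), np.float64(3.1400398736535875)])[ WARN:0@2.754] global loadsave.cpp:1063 imwrite_ Unsupported depth image for selected encoder is fallbacked to CV_8U.
```

View pics/pre.png

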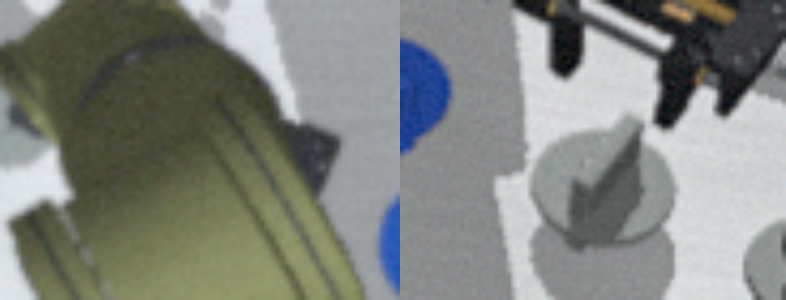

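The scene picture shows the fingers at crop (565,60) and (670,110), straddling the bar, with the cap directly below. I'll descend and grip.

apply_moves --pt "2 0.2 0.1" --pt "4 0.2 0.1" --pt "4.6 0.2 0.1" --pt "4.6 0.2 0.1" --pt "4.6 0.2 0.1" --pt "4.6 0.2 0.1" --pt "4.6 0.2 0.1" --pt "4.6 0.2 0.1" --pt "4.6 0.2 0.1" --yaw '[0, 0, 0, 0, 0, 0, 0, 0, 0]' --gripper '[70, 60, 30, 10, 5, 5, 5, 5, 5]' --force 40

```text
clock: 2.98
tool_pos: [0.4786, 0.2199, 0.0547]
eef_rot: [0.145, 0.692, -0.145, 0.692]
contact_force: [0.8, -1.1, -0.2]
opening: 0.119
```

Run:
```python
from h import *
s=get_state();print(s['tool_pos'],s['opening'],s['contact_force'],s['moment'])
b=snapshot('scene')[:,:,::-1][180:250,300:390]
cv2.imwrite("pics/grip.png",np.clip(cv2.resize(b,(720,560)).astype(float)*1.5,0,255).astype(np.uint8))
```

```text
[0.47860779 0.21993557 0.05474464] 0.11918140445940319 [ 0.8477626  -1.07378445 -0.17141803] [-0.02650507 -0.04042121 -0.02636993]
```

View pics/grip.png

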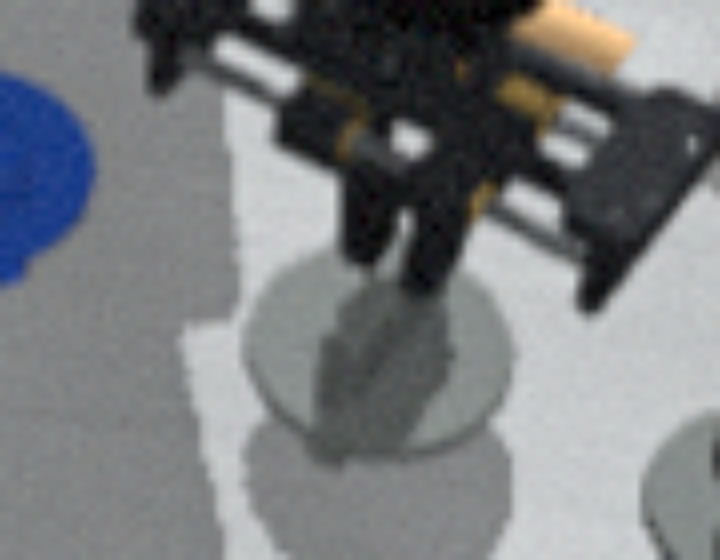

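Run:
```python
from h import *
s=get_state();M=axes();t=s['tool_pos']
for n,X in (('tcp',t),('tip',t+M[:,0]*.014),('captop',[.477,.218,.07]),('capseat',[.477,.218,.034])):
    print(n,proj('scene',X)[0],(proj('scene',X)[0]-[300,180])*8, proj('top',X)[0])
print(s['opening'],s['clock'],s['q'])
```

```text
tcp [348.03197562 217.68545217] [384.25580492 301.48361734] [219.94927501 231.0625776 ]
tip [347.56034375 220.7904691 ] [380.48275001 326.32375277] [220.4425413  231.55564543]
captop [347.96053918 213.69737909] [383.68431346 269.57903274] [219.96218093 230.96229444]
capseat [346.75264821 221.73008843] [374.02118565 333.84070742] [221.22727171 232.22491686]
0.07128589845350974 3.0333 [-0.44705334  0.82007571 -0.11797539  1.98508944  0.25266325  0.35026806
  0.39125394]
```

apply_moves --pt "0 0 0" --pt "0 0 0" --yaw '[0, 0]' --gripper '[5, 5]'

```text
clock: 3.2
tool_pos: [0.4786, 0.2199, 0.0547]
eef_rot: [0.145, 0.692, -0.145, 0.692]
contact_force: [-0.1, -0.5, -0.3]
opening: 0.05
```

Run:
```python
from h import *
s=get_state();print(s['tool_pos'],s['opening'],s['contact_force'],s['moment'])
i=snapshot('scene')[:,:,::-1];b=i[190:240,315:380]
cv2.imwrite("pics/grip2.png",np.clip(cv2.resize(b,(780,600),interpolation=cv2.INTER_CUBIC).astype(float)*1.8,0,255).astype(np.uint8))
```

```text
[0.47859557 0.21988304 0.0547497 ] 0.05035357964649078 [-0.05776998 -0.54348463 -0.26585733] [-0.06529293 -0.00463998  0.01938024]
```

View pics/grip2.png

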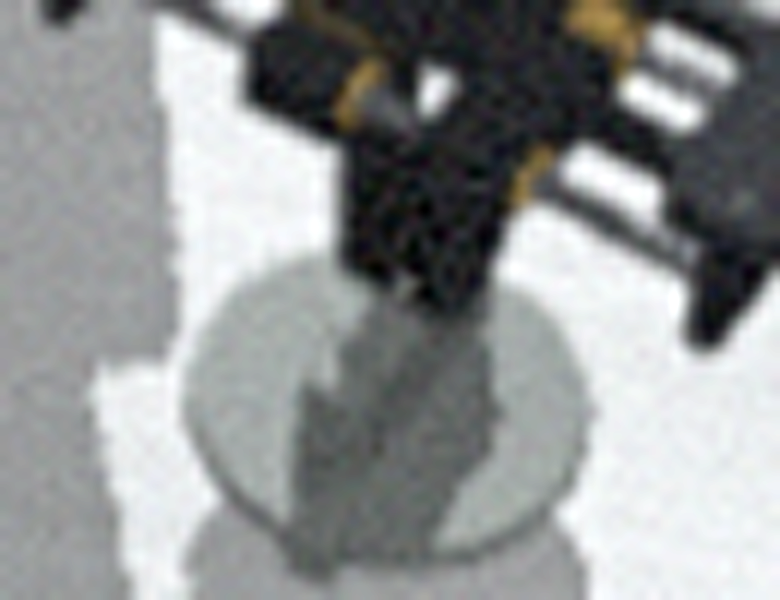

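Run:
```python
from h import *
t=np.array([.4755,.2168,.0977]);y=np.array([.403,.915,0])
for z in (.0837,.095,.11,.12):
  for h in(.031,.0395): print(z,h,[proj('scene',[*(t+s*y*h)[:2],z])[0].round(1).tolist() for s in(-1,1)])
for z in(.041,.055,.07,.08): print(z,onz('scene',[(350,214.6)],z).round(4))
for z in(.0407,.055,.07):print(z,proj('scene',[.4786,.2199,z]))
i=snapshot('top')[:,:,::-1];cv2.imwrite("pics/t3.png",cv2.resize(i[190:270,170:270],(750,600)))
```

```text
0.0837 0.031 [[338.5, 205.2], [357.8, 215.1]]
0.0837 0.0395 [[335.9, 203.8], [360.5, 216.5]]
0.095 0.031 [[338.8, 202.5], [358.3, 212.5]]
0.095 0.0395 [[336.2, 201.2], [361.0, 213.9]]
0.11 0.031 [[339.3, 198.9], [358.9, 208.9]]
0.11 0.0395 [[336.6, 197.6], [361.6, 210.3]]
0.12 0.031 [[339.6, 196.5], [359.3, 206.5]]
0.12 0.0395 [[336.9, 195.2], [362.1, 207.9]]
0.041 [[0.4548 0.2239 0.041 ]]
0.055 [[0.4665 0.2239 0.055 ]]
0.07 [[0.4791 0.224  0.07  ]]
0.08 [[0.4875 0.224  0.08  ]]
0.0407 [[347.5700586  220.79792105]]
0.055 [[348.05317084 217.62478348]]
0.07 [[348.56863724 214.23699477]]
```

View pics/t3.png

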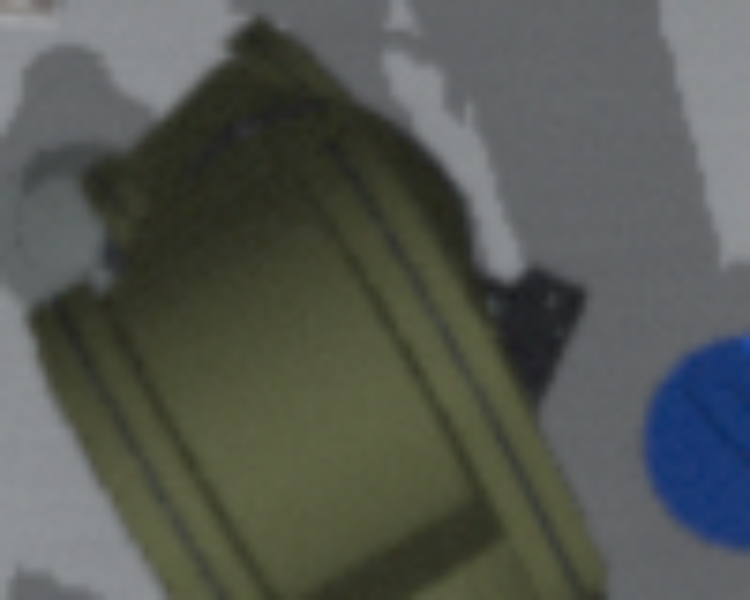

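Both pictures put the fingertips about 28 mm higher than the reported TCP implies: the tips sit at about z 0.07, just over the bar top, at scene px (350,215). So the fingers closed above the bar. I'll rise, open, and look again before descending further.

apply_moves --pt "-3 0 0" --pt "-3 0 0" --pt "-3 0 0" --pt "-3 0 0" --pt "-3 0 0" --pt "-3 0 0" --yaw '[0, 0, 0, 0, 0, 0]' --gripper '[60, 60, 60, 60, 60, 60]'

```text
clock: 3.8
tool_pos: [0.478, 0.2196, 0.084]
eef_rot: [0.145, 0.692, -0.146, 0.692]
contact_force: [-1.1, 0.0, -0.1]
opening: 0.481
```

Run:
```python
from h import *
s=get_state();print(s['tool_pos'],s['opening'],s['contact_force'],nose_length)
i=snapshot('scene')[:,:,::-1];b=i[180:235,315:380]
b=np.clip(cv2.resize(b,(780,660),interpolation=cv2.INTER_CUBIC).astype(float)*1.8,0,255).astype(np.uint8)
M=axes();t=s['tool_pos']
for h,c in((.014,(0,0,255)),(-.014,(0,255,0))):
  for y in(-.0264,.0264,0):
    q=(proj('scene',t+M[:,0]*h+M[:,1]*y)[0]-[315,180]+.5)*12-.5; cv2.circle(b,(int(q[0]),int(q[1])),4,c,-1)
cv2.imwrite("pics/grip4.png",cv2.resize(b[:,:],(700,592)))
```

```text
[0.4780307  0.21960826 0.08396286] 0.4811227413260996 [-1.05504956  0.01629654 -0.13530675] 0.014
```

View pics/grip4.png

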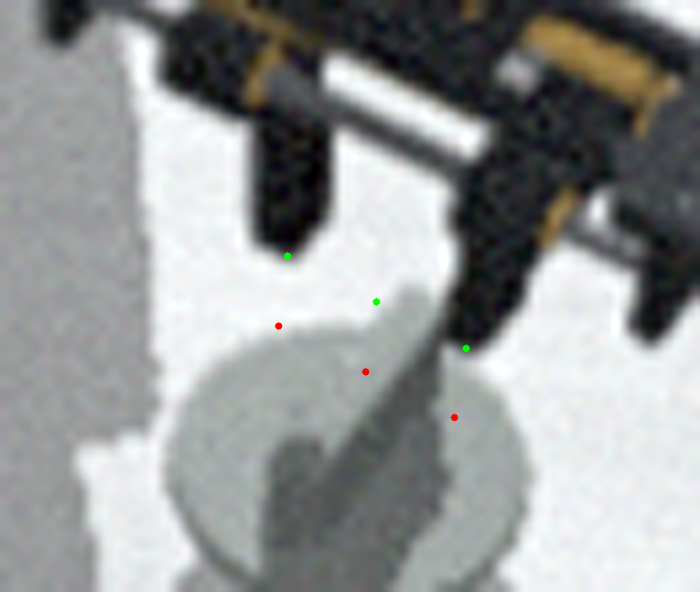

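The image settles it: the real fingertips (green marks) are about 14 mm behind the reported TCP, not ahead of it. So the tip height is the reported z plus 14 mm. I'll descend with that correction, watching the force.

apply_moves --pt "2 0 0" --pt "4 0 0" --pt "5 0 0" --pt "5.5 -0.1 0" --pt "5.8 -0.1 0" --pt "5.8 -0.1 0" --yaw '[0, 0, 0, 0, 0, 0]' --gripper '[60, 60, 60, 50, 40, 30]' --force 30

```text
clock: 4.35
tool_pos: [0.4774, 0.2185, 0.0257]
eef_rot: [0.145, 0.693, -0.146, 0.691]
contact_force: [0.4, 0.2, 0.8]
opening: 0.4
```

apply_moves --pt "0 0 0" --pt "0 0 0" --pt "0 0 0" --pt "0 0 0" --pt "0 0 0" --pt "0 0 0" --yaw '[0, 0, 0, 0, 0, 0]' --gripper '[5, 5, 5, 5, 5, 5]' --force 45

```text
clock: 4.85
tool_pos: [0.4778, 0.2186, 0.0263]
eef_rot: [0.145, 0.692, -0.146, 0.692]
contact_force: [-0.3, 0.0, 5.2]
opening: 0.177
```

Run:
```python
from h import *
s=get_state();print(s['tool_pos'],s['opening'],s['contact_force'],s['moment'])
i=snapshot('scene')[:,:,::-1];b=i[180:235,315:380]
cv2.imwrite("pics/grip5.png",np.clip(cv2.resize(b,(702,594),interpolation=cv2.INTER_CUBIC).astype(float)*1.8,0,255).astype(np.uint8))
```

```text
[0.47776123 0.21860111 0.02625083] 0.1769863889740796 [-0.33169292  0.03859181  5.18589868] [-0.04564832  0.06525865  0.01358591]
```

View pics/grip5.png

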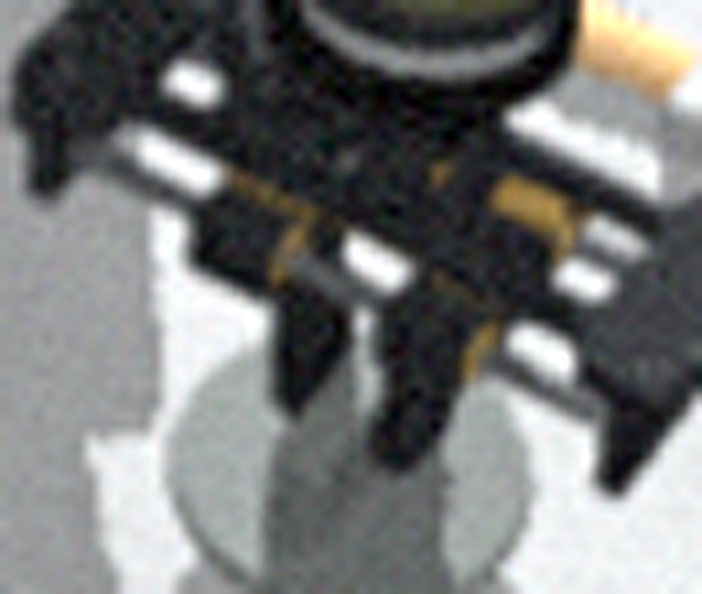

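The bar is gripped (opening 0.177, about 15.6 mm). Next I lift, turn and carry the cap over the machine.

apply_moves --pt "-3 0 0" --pt "-7 0 0" --pt "-11 0 0" --pt "-15 0 0" --pt "-19 0 0" --pt "-23 0 0" --pt "-27 -2 0" --pt "-30 -5 0" --pt "-32 -8 2" --pt "-32 -11 4" --yaw '[0, 0.1, 0.2, 0.32, 0.44, 0.56, 0.68, 0.8, 0.92, 1.04]' --gripper '[5, 5, 5, 5, 5, 5, 5, 5, 5, 5]'

```text
clock: 5.73
tool_pos: [0.4714, 0.1027, 0.3503]
eef_rot: [0.473, 0.527, -0.468, 0.529]
contact_force: [1.2, -0.5, -2.9]
opening: 0.174
```

Run:
```python
from h import *
s=get_state();print(s['tool_pos'],s['opening'],s['contact_force'],s['moment'],s['q'].round(3));print(axes().round(3))
print(goal([.62,-.115,.34],np.radians(-40.5)))
```

```text
[0.47140125 0.10274277 0.35029508] 0.17394497003672538 [ 1.23488662 -0.51678529 -2.92838477] [-0.13844972 -0.11036341  0.03423129] [-0.401  0.333  0.13   1.789 -0.051  1.016 -0.136]
[[ 0.006  0.993  0.115]
 [ 0.003  0.115 -0.993]
 [-1.     0.006 -0.002]]
(array([ 1.05, 12.26, 23.34]), [np.float64(0.8217872286304907), np.float64(-2.319805424959302)])
```

apply_moves --pt "0 1.6 3" --pt "0 3.2 6" --pt "0 4.8 9" --pt "0 6.4 12" --pt "0 8 15" --pt "0 9.6 18" --pt "0 11.2 21" --pt "0 12.3 23.3" --pt "0 12.3 23.3" --yaw '[0.12, 0.24, 0.36, 0.48, 0.6, 0.72, 0.82, 0.82, 0.82]' --gripper '[5, 5, 5, 5, 5, 5, 5, 5, 5]'

```text
clock: 6.48
tool_pos: [0.6209, -0.1213, 0.349]
eef_rot: [0.644, 0.293, -0.642, 0.296]
contact_force: [0.0, -0.3, -2.4]
opening: 0.176
```

Run:
```python
from h import *
s=get_state();print(s['tool_pos'],s['opening'],s['contact_force'],s['moment'],s['q'].round(3));print(axes().round(3))
u=np.array([np.cos(-.183),np.sin(-.183),0]);print(goal(s['tool_pos']+.25*u))
i=snapshot('scene')[:,:,::-1];cv2.imwrite("pics/s6.png",i)
```

```text
[ 0.62093766 -0.12127558  0.34895935] 0.1760831726195162 [ 0.01880379 -0.30886625 -2.36041326] [-0.0914445   0.15730561  0.0118408 ] [-0.075  0.598  0.371  1.365 -0.218  1.214 -0.4  ]
[[ 0.005  0.757 -0.654]
 [-0.003 -0.654 -0.757]
 [-1.     0.005 -0.001]]
(array([  0.12,  21.58, -12.62]), None)
```

View pics/s6.png

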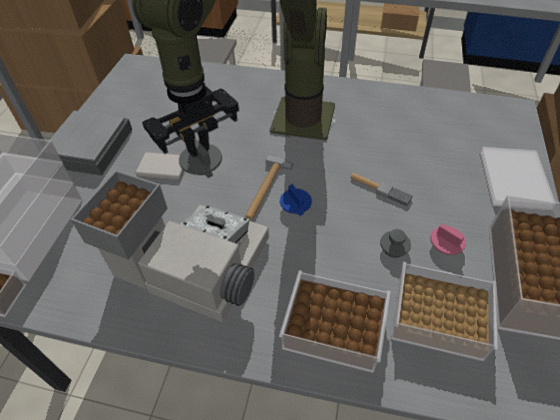

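apply_moves --pt "0 3.5 -2" --pt "0 7 -4" --pt "0 10.5 -6" --pt "0 14 -8" --pt "0 17.5 -10.2" --pt "0 21 -12.3" --pt "0 24.5 -14.3" --pt "0 28 -16.4" --pt "0 31 -18.1" --yaw '[0, 0, 0, 0, 0, 0, 0, 0, 0]' --gripper '[5, 5, 5, 5, 5, 5, 5, 5, 5]'

```text
clock: 7.28
tool_pos: [0.8163, -0.1559, 0.3499]
eef_rot: [-0.64, -0.298, 0.646, -0.29]
contact_force: [0.5, -0.6, 0.4]
opening: 0.177
```

Run:
```python
from h import *
s=get_state();print(s['tool_pos'],s['opening'],s['contact_force'],s['q'].round(3));print(axes().round(4))
```

```text
[ 0.81625245 -0.15593436  0.34992742] 0.17704288978675217 [ 0.51004862 -0.56314501  0.43293665] [ 0.102  1.161  0.916  0.14  -0.878  1.908 -0.495]
[[-0.0138  0.7565 -0.6539]
 [ 0.0066 -0.6539 -0.7566]
 [-0.9999 -0.0147  0.004 ]]
```

apply_moves --pt "0 12 -7" --pt "0 20 -12" --pt "0 30 -17" --pt "0 30 -17" --yaw '[0, 0, 0, 0]' --gripper '[5, 5, 5, 5]'

```text
clock: 7.62
tool_pos: [0.7821, -0.1492, 0.4132]
eef_rot: [-0.635, -0.302, 0.651, -0.287]
contact_force: [1.2, 0.8, -1.6]
opening: 0.177
```

Run:
```python
from h import *
s=get_state();print(s['tool_pos'],s['opening'],s['q'].round(3));print(axes().round(4))
```

```text
[ 0.78206207 -0.1492192   0.41316407] 0.17701729234834299 [ 0.1    1.093  1.051  0.135 -1.     2.009 -0.486]
[[-0.0289  0.7565 -0.6534]
 [ 0.0098 -0.6534 -0.757 ]
 [-0.9995 -0.0283  0.0114]]
```

apply_moves --pt "-3 -3 1.7" --pt "-7 -6 3.4" --pt "-11 -6 3.4" --pt "-15 -6 3.4" --pt "-19 -6 3.4" --pt "-23 -6 3.4" --pt "-27 -6 3.4" --pt "-31 -6 3.4" --pt "-35 -6 3.4" --pt "-40 -6 3.4" --yaw '[0, 0, 0, 0, 0, 0, 0, 0, 0, 0]' --gripper '[5, 5, 5, 5, 5, 5, 5, 5, 5, 5]'

```text
clock: 8.45
tool_pos: [0.7245, -0.1133, 0.5693]
eef_rot: [0.662, 0.283, -0.617, 0.32]
contact_force: [0.7, -0.0, -2.1]
opening: 0.177
```

Run:
```python
from h import *
s=get_state();print(s['tool_pos'],s['opening'],s['q'].round(3));print(axes().round(4))
```

```text
[ 0.72446408 -0.11334184  0.56926989] 0.1767672996263768 [ 0.091  0.834 -0.077  0.138  0.086  2.089 -0.603]
[[ 0.0798  0.7682 -0.6352]
 [-0.0207 -0.6358 -0.7716]
 [-0.9966  0.0747 -0.0348]]
```

The trick works: pushing against the upward reach limit tilts the tool outward along the machine's direction (4.7° so far). I'll keep going.

apply_moves --pt "-4 0 0" --pt "-8 0 0" --pt "-12 0 0" --pt "-16 0 0" --pt "-20 0 0" --pt "-24 0 0" --pt "-28 0 0" --pt "-32 0 0" --yaw '[0, 0, 0, 0, 0, 0, 0, 0]' --gripper '[5, 5, 5, 5, 5, 5, 5, 5]'

```text
clock: 9.12
tool_pos: [0.6986, -0.0901, 0.6509]
eef_rot: [0.691, 0.262, -0.58, 0.344]
contact_force: [-0.5, 0.2, -2.9]
opening: 0.178
```

```bash
cat >> h.py <<'E'
def tilt():
    s=get_state();x=axes()[:,0];print(s['clock'],s['tool_pos'].round(4),s['opening'].round(3),s['q'].round(3),'tilt',np.degrees(np.arccos(-x[2])).round(2),'az',np.degrees(np.arctan2(x[1],x[0])).round(1), 'posaz',np.degrees(np.arctan2(s['tool_pos'][1],s['tool_pos'][0])).round(1));print(axes().round(4))
E
python3 -c "
from h import *
tilt()"
```

```text
Traceback (most recent call last):
  File "h.py", line 33, in tilt
    s=get_state();x=axes()[:,0];print(s['clock'],s['tool_pos'].round(4),s['opening'].round(3),s['q'].round(3),'tilt',np.degrees(np.arccos(-x[2])).round(2),'az',np.degrees(np.arctan2(x[1],x[0])).round(1), 'posaz',np.degrees(np.arctan2(s['tool_pos'][1],s['tool_pos'][0])).round(1));print(axes().round(4))
                                                                        ^^^^^^^^^^^^^^^^^^
AttributeError: 'float' object has no attribute 'round'
```

```bash
sed -i "s/s\['opening'\].round(3)/round(s['opening'],3)/;s/s\['tool_pos'\].round(4),s\['open/s['tool_pos'].round(4),s['open/" h.py
python3 -c "
from h import *
tilt()"
```

```text
9.1167 [ 0.6986 -0.0901  0.6509] 0.178 [ 0.007  0.762  0.862  0.138 -0.756  2.089 -0.53 ] tilt 11.25 az -10.9 posaz -7.4
[[ 0.1915  0.76   -0.621 ]
 [-0.037  -0.6267 -0.7784]
 [-0.9808  0.1721 -0.0919]]
```

apply_moves --pt "-4 0 0" --pt "-8 0 0" --pt "-12 0 0" --pt "-16 0 0" --pt "-20 0 0" --pt "-24 0 0" --pt "-28 0 0" --pt "-32 0 0" --yaw '[0, 0, 0, 0, 0, 0, 0, 0]' --gripper '[5, 5, 5, 5, 5, 5, 5, 5]'

```text
clock: 9.78
tool_pos: [0.6626, -0.0672, 0.728]
eef_rot: [0.718, 0.24, -0.541, 0.366]
contact_force: [-0.3, -0.7, -2.5]
opening: 0.17
```

```bash
python3 -c "
from h import *
tilt()"
```

```text
9.7833 [ 0.6626 -0.0672  0.728 ] 0.17 [-0.043  0.65   0.891  0.138 -0.75   2.089 -0.546] tilt 17.73 az -9.7 posaz -5.8
[[ 0.3002  0.7404 -0.6013]
 [-0.0513 -0.617  -0.7853]
 [-0.9525  0.2667 -0.1472]]
```

apply_moves --pt "-4 0.6 0.8" --pt "-8 1.2 1.6" --pt "-12 1.8 2.4" --pt "-16 2.4 3.2" --pt "-20 3 4" --pt "-24 3.6 4.8" --pt "-28 4.2 5.6" --yaw '[0, 0, 0, 0, 0, 0, 0]' --gripper '[5, 5, 5, 5, 5, 5, 5]'

```text
clock: 10.37
tool_pos: [0.6206, -0.1047, 0.7814]
eef_rot: [0.735, 0.219, -0.517, 0.381]
contact_force: [-0.1, -1.1, -3.1]
opening: 0.177
```

```bash
python3 -c "
from h import *
tilt()"
```

```text
10.3667 [ 0.6206 -0.1047  0.7814] 0.177 [ 0.048  0.532  0.215  0.138 -0.133  2.089 -0.553] tilt 22.13 az -11.1 posaz -9.6
[[ 0.3697  0.7154 -0.5929]
 [-0.0727 -0.6139 -0.7861]
 [-0.9263  0.3337 -0.175 ]]
```

apply_moves --pt "-4 0 0" --pt "-8 0 0" --pt "-12 0 0" --pt "-16 0 0" --yaw '[0, 0, 0, 0]' --gripper '[5, 5, 5, 5]'

```text
clock: 10.7
tool_pos: [0.5898, -0.1009, 0.8235]
eef_rot: [0.75, 0.202, -0.494, 0.392]
contact_force: [-0.1, -0.9, -1.9]
opening: 0.174
```

```bash
python3 -c "
from h import *
tilt()"
```

```text
10.7 [ 0.5898 -0.1009  0.8235] 0.174 [ 0.016  0.475  0.47   0.135 -0.342  2.089 -0.531] tilt 26.05 az -11.1 posaz -9.7
[[ 0.431   0.6898 -0.5817]
 [-0.0843 -0.611  -0.7871]
 [-0.8984  0.3883 -0.2052]]
```

```bash
cat >> h.py <<'E'
PO=np.array([.6206,-.1151,.13]);PR=port_R(-.183)
def togo(h,ang=60,off=(0,0)):
    """seat at height h (m) along port z, lateral off (m, port xy), bar at ang deg from port x"""
    s=get_state();M=axes();a=np.radians(ang+90)
    y=PR@[np.cos(a),np.sin(a),0]; v=M.T@y; t=np.arctan2(v[2],v[1]); t=(t+np.pi/2)%np.pi-np.pi/2
    d=M.T@(PO+PR@[off[0],off[1],h]-s['tool_pos'])*100
    c=PR.T@(s['tool_pos']-PO)*1000
    b=PR.T@np.cross(M[:,1],M[:,0]); 
    print('delta cm',d.round(2),'yaw',t.round(3),'| seat in port mm',c.round(1),'toolx in port',(PR.T@M[:,0]).round(3),'F port',(PR.T@s['contact_force']).round(1),'open',round(s['opening'],3))
    return d,t
E
python3 -c "
from h import *
togo(.06); togo(.2)"
```

```text
delta cm [ 57.75 -23.83  13.53] yaw 0.028 | seat in port mm [263.3   8.4 642.4] toolx in port [ 0.018 -0.004 -1.   ] F port [-0.7 -0.9 -1.8] open 0.174
delta cm [ 43.76 -23.57  13.46] yaw 0.028 | seat in port mm [263.3   8.4 642.4] toolx in port [ 0.018 -0.004 -1.   ] F port [-0.7 -0.9 -1.8] open 0.174
```

apply_moves --pt "3 -1.7 1" --pt "6 -3.4 2" --pt "9 -5 3" --pt "12.5 -6.7 4" --pt "16 -8.5 5" --pt "19.5 -10.3 6" --pt "23 -12 7" --pt "26 -14 8" --pt "29 -15.6 9" --pt "32 -17.2 9.9" --yaw '[0.028, 0.028, 0.028, 0.028, 0.028, 0.028, 0.028, 0.028, 0.028, 0.028]' --gripper '[5, 5, 5, 5, 5, 5, 5, 5, 5, 5]'

```text
clock: 11.53
tool_pos: [0.5543, -0.1032, 0.4921]
eef_rot: [0.755, 0.193, -0.498, 0.38]
contact_force: [0.9, -0.1, -2.0]
opening: 0.178
```

```bash
python3 -c "
from h import *
tilt();togo(.06)"
```

```text
11.5333 [ 0.5543 -0.1032  0.4921] 0.178 [-0.4    0.148  0.567  1.738 -0.075  0.826 -0.53 ] tilt 25.96 az -11.4 posaz -10.5
[[ 0.4291  0.6707 -0.6049]
 [-0.0864 -0.6362 -0.7667]
 [-0.8991  0.3813 -0.215 ]]
delta cm [29.51 -8.49  4.67] yaw -0.004 | seat in port mm [ 92.   -0.4 356.7] toolx in port [ 0.017 -0.007 -1.   ] F port [-0.1  0.1 -2.1] open 0.178
```

apply_moves --pt "3.8 -1.1 0.6" --pt "7.6 -2.2 1.2" --pt "11.4 -3.3 1.8" --pt "15 -4.3 2.4" --pt "18.5 -5.4 3" --pt "22 -6.4 3.5" --pt "25.5 -7.4 4.1" --pt "28 -8.2 4.5" --pt "29.5 -8.5 4.7" --pt "29.5 -8.5 4.7" --yaw '[0, 0, 0, 0, 0, 0, 0, 0, 0, 0]' --gripper '[5, 5, 5, 5, 5, 5, 5, 5, 5, 5]'

```text
clock: 12.37
tool_pos: [0.599, -0.1149, 0.1927]
eef_rot: [0.751, 0.195, -0.506, 0.377]
contact_force: [0.2, -0.7, -1.4]
opening: 0.18
```

Run:
```python
from h import *
tilt();togo(.03)
for n,(x,y,w,h) in(('top',(270,120,110,110)),('scene',(160,150,110,110))):
    i=snapshot(n)[:,:,::-1].copy();cv2.imwrite(f"pics/{n}7.png",i)
    cv2.imwrite(f"pics/{n}7c.png",np.clip(cv2.resize(i[y:y+h,x:x+w],(w*5,h*5),interpolation=cv2.INTER_CUBIC).astype(float)*1.3,0,255).astype(np.uint8))
```

```text
12.3667 [ 0.599  -0.1149  0.1927] 0.18 [-0.016  0.583  0.154  2.108 -0.99   0.043  0.36 ] tilt 24.85 az -12.1 posaz -10.9
[[ 0.4109  0.6747 -0.6131]
 [-0.0881 -0.64   -0.7633]
 [-0.9074  0.3676 -0.2035]]
delta cm [ 3.58 -0.82  0.  ] yaw -0.008 | seat in port mm [ 7.2 -3.7 65.9] toolx in port [-0.003 -0.012 -1.   ] F port [-0.3 -0.7 -1.4] open 0.18
```

View pics/top7c.png

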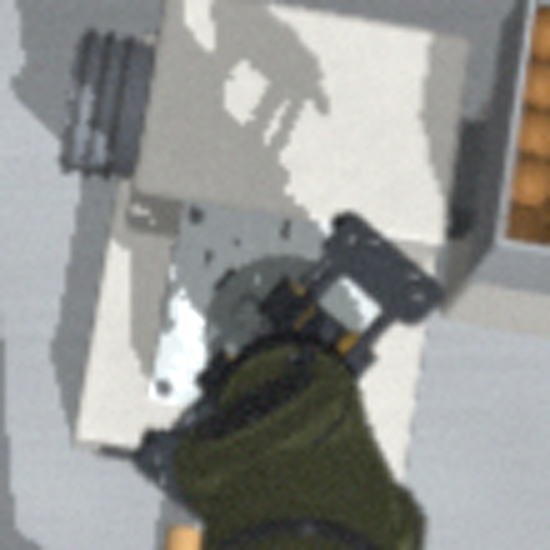

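View pics/scene7c.png

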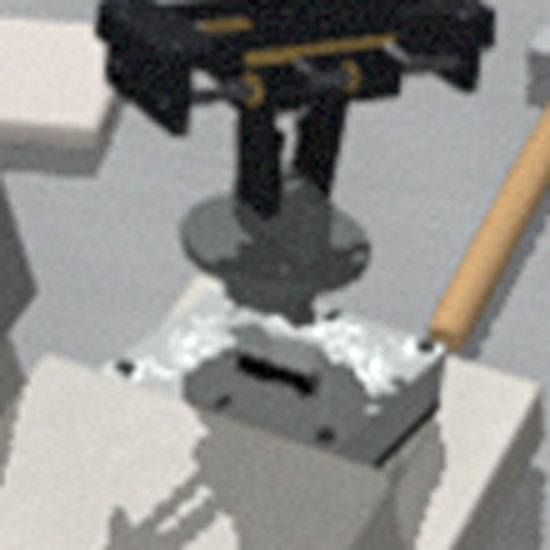

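Scene shows the cap over the port, square to the face, with its lugs near the slot line. But joint 6 is at its lower limit (0.043) and q5 is at -0.99, so this wrist branch can't go lower. The cap is the same after a half turn, so I'll back off slightly and turn the tool by -π to move onto the other wrist branch.

apply_moves --pt "-2 -0.3 0" --pt "-4 -0.3 0" --pt "-4 -0.3 0" --pt "-4 -0.3 0" --pt "-4 -0.3 0" --pt "-4 -0.3 0" --pt "-4 -0.3 0" --pt "-4 -0.3 0" --pt "-4 -0.3 0" --pt "-4 -0.3 0" --yaw '[-0.12, -0.24, -0.36, -0.48, -0.6, -0.72, -0.84, -0.96, -1.08, -1.2]' --gripper '[5, 5, 5, 5, 5, 5, 5, 5, 5, 5]'

```text
clock: 13.3
tool_pos: [0.5798, -0.1107, 0.228]
eef_rot: [0.405, 0.448, -0.308, 0.735]
contact_force: [0.3, -0.0, -2.5]
opening: 0.18
```

```bash
python3 -c "
from h import *
tilt();togo(.09)"
```

```text
13.3 [ 0.5798 -0.1107  0.228 ] 0.18 [-0.046  0.501  0.184  2.124 -0.383  0.101  0.955] tilt 24.8 az -12.4 posaz -10.8
[[ 0.4097  0.8157  0.4084]
 [-0.0902  0.4817 -0.8717]
 [-0.9078  0.3203  0.2709]]
delta cm [ 1.61 -0.12 -0.53] yaw 1.195 | seat in port mm [  4.3  -3.1 106.1] toolx in port [-0.004 -0.014 -1.   ] F port [-0.8  0.  -2.4] open 0.18
```

apply_moves --pt "0 0 0" --pt "0 0 0" --pt "0 0 0" --pt "0 0 0" --pt "0 0 0" --pt "0 0 0" --pt "0 0 0" --pt "0 0 0" --pt "0 0 0" --pt "0 0 0" --yaw '[-0.12, -0.24, -0.36, -0.48, -0.6, -0.72, -0.84, -0.96, -1.08, -1.2]' --gripper '[5, 5, 5, 5, 5, 5, 5, 5, 5, 5]'

```text
clock: 14.13
tool_pos: [0.5789, -0.1127, 0.2285]
eef_rot: [-0.082, 0.544, -0.003, 0.835]
contact_force: [0.1, -0.6, -3.5]
opening: 0.177
```

```bash
python3 -c "
from h import *
tilt();togo(.06)"
```

```text
14.1333 [ 0.5789 -0.1127  0.2285] 0.177 [0.025 0.493 0.079 2.122 0.203 0.101 1.574] tilt 24.81 az -12.8 posaz -11.0
[[ 0.4092 -0.0843  0.9086]
 [-0.0933  0.9866  0.1335]
 [-0.9077 -0.1394  0.3958]]
delta cm [ 4.67  0.69 -0.19] yaw -0.746 | seat in port mm [  4.   -5.2 106.8] toolx in port [-0.004 -0.017 -1.   ] F port [-1.3 -0.6 -3.2] open 0.177
```

apply_moves --pt "0 0.1 0" --pt "0 0.2 0" --pt "0 0.3 0" --pt "0.5 0.4 0" --pt "1.2 0.5 -0.1" --pt "2 0.6 -0.2" --pt "2.8 0.7 -0.2" --pt "3.6 0.7 -0.2" --pt "4.2 0.7 -0.2" --pt "4.6 0.7 -0.2" --yaw '[-0.12, -0.24, -0.36, -0.48, -0.6, -0.72, -0.746, -0.746, -0.746, -0.746]' --gripper '[5, 5, 5, 5, 5, 5, 5, 5, 5, 5]'

```text
clock: 14.97
tool_pos: [0.5933, -0.1123, 0.1899]
eef_rot: [-0.379, 0.509, 0.193, 0.748]
contact_force: [-0.2, -0.2, -2.5]
opening: 0.173
```

Run:
```python
from h import *
tilt();togo(.04)
```

```text
14.9667 [ 0.5933 -0.1123  0.1899] 0.173 [0.042 0.577 0.046 2.125 1.274 0.043 1.235] tilt 24.79 az -13.4 posaz -10.7
[[ 0.4079 -0.6748  0.6151]
 [-0.0971  0.6378  0.7641]
 [-0.9079 -0.3714  0.1946]]
delta cm [2.58 0.17 0.22] yaw -0.005 | seat in port mm [ 0.5 -2.2 65.8] toolx in port [-0.004 -0.021 -1.   ] F port [-1.2 -0.2 -2.2] open 0.173
```

apply_moves --pt "0.5 0 0" --pt "1 0.1 0.1" --pt "1.5 0.1 0.2" --pt "2 0.2 0.2" --pt "2.5 0.2 0.2" --pt "2.6 0.2 0.2" --pt "2.6 0.2 0.2" --yaw '[0, 0, 0, 0, 0, 0, 0]' --gripper '[5, 5, 5, 5, 5, 5, 5]'

```text
clock: 15.55
tool_pos: [0.6033, -0.1135, 0.1659]
eef_rot: [-0.378, 0.51, 0.192, 0.749]
contact_force: [-0.6, -0.0, -2.5]
opening: 0.179
```

Run:
```python
from h import *
tilt();togo(.03)
for n,(x,y,w,h) in(('top',(280,140,80,80)),('scene',(170,180,90,80))):
    i=snapshot(n)[:,:,::-1].copy();cv2.imwrite(f"pics/{n}8.png",i)
    cv2.imwrite(f"pics/{n}8c.png",np.clip(cv2.resize(i[y:y+h,x:x+w],(w*7,h*7),interpolation=cv2.INTER_CUBIC).astype(float)*1.8,0,255).astype(np.uint8))
```

```text
15.55 [ 0.6033 -0.1135  0.1659] 0.179 [ 0.158  0.63  -0.136  2.112  1.735  0.154  0.783] tilt 24.78 az -13.6 posaz -10.7
[[ 0.4074 -0.6723  0.6181]
 [-0.0987  0.6404  0.7617]
 [-0.9079 -0.3713  0.1945]]
delta cm [0.98 0.04 0.18] yaw -0.009 | seat in port mm [-0.5 -1.5 39.9] toolx in port [-0.004 -0.023 -1.   ] F port [-1.6 -0.2 -2. ] open 0.179
```

View pics/top8c.png

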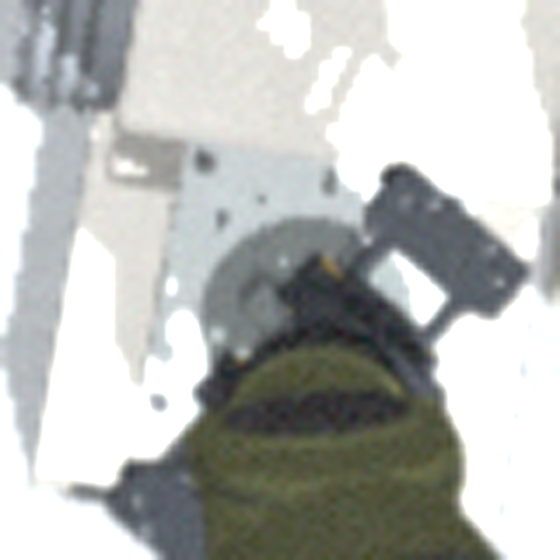

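View pics/scene8c.png

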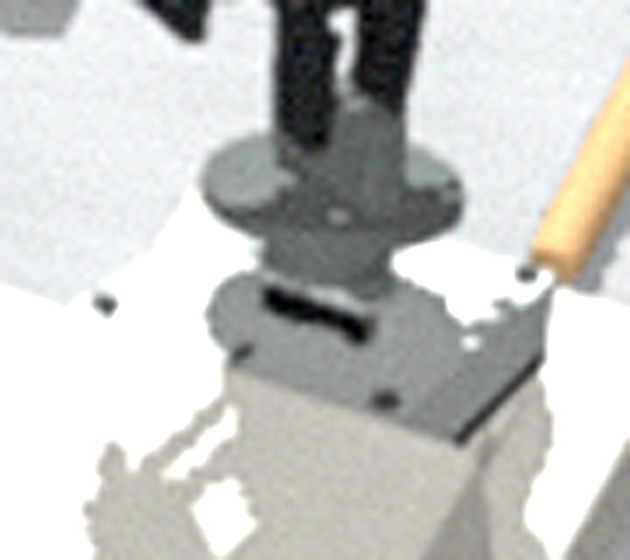

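```bash
cat >> h.py <<'E'
def overlay(n,box,s,fn,off=(0,0,0),gain=1.5):
    st=get_state();M=axes();i=cv2.imread(f"pics/{n}8.png") if fn is None else fn
    x,y,w,h=box;b=np.clip(cv2.resize(i[y:y+h,x:x+w],(w*s,h*s),interpolation=cv2.INTER_CUBIC).astype(float)*gain,0,255).astype(np.uint8)
    C=np.c_[M[:,2],M[:,1],-M[:,0]]; C[:,0]=np.cross(C[:,1],C[:,2])
    o=st['tool_pos']+C@np.array([off[0],off[1],off[2]-.026])
    u=np.linspace(0,2*np.pi,121)
    def pl(P,Rm,O,c):
        q=(proj(n,np.array(P)@Rm.T+O)-[x,y]+.5)*s-.5;cv2.polylines(b,[q.round().astype(int)],True,c,1,cv2.LINE_AA)
    for r,z,c in((.048,.034,(255,255,0)),(.048,.026,(255,255,0)),(.024,0,(0,255,0))): pl([(r*np.cos(a),r*np.sin(a),z) for a in u],C,o,c)
    for k in(1,-1): pl([(k*.024,.007,0),(k*.036,.007,0),(k*.036,-.007,0),(k*.024,-.007,0)],C,o,(255,0,255))
    for z in (.07,): pl([(.035,.008,z),(.035,-.008,z),(-.035,-.008,z),(-.035,.008,z)],C,o,(0,128,255))
    pl([(.026*np.cos(a),.026*np.sin(a),0) for a in u],PR,PO,(0,0,255))
    a=np.radians(60);S=PR@R.from_euler('z',60,degrees=True).as_matrix()
    pl([(.04,.01,0),(.04,-.01,0),(-.04,-.01,0),(-.04,.01,0)],S,PO,(0,0,255))
    return b
E
python3 - <<'E'
from h import *
cv2.imwrite("pics/o8.png",np.hstack([overlay('top',(300,160,50,60),8,None),overlay('scene',(190,195,50,60),8,None)]))
E
```

```text
(no output)
```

View pics/o8.png

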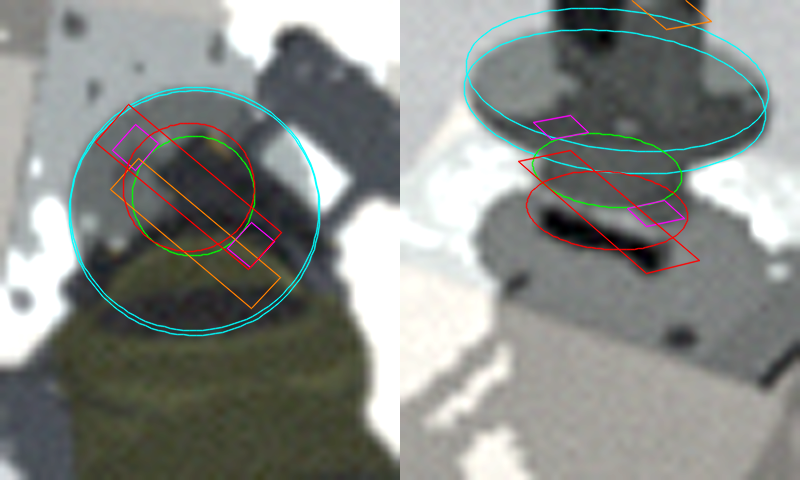

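Run:
```python
from h import *
i=cv2.imread("pics/scene8.png")
a=overlay('scene',(196,195,44,40),17,None,gain=2.2)
cv2.imwrite("pics/o9.png",a)
b=overlay('top',(303,163,42,44),13,None,gain=2.0);cv2.imwrite("pics/o9t.png",b)
```

```text
(no output)
```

View pics/o9.png

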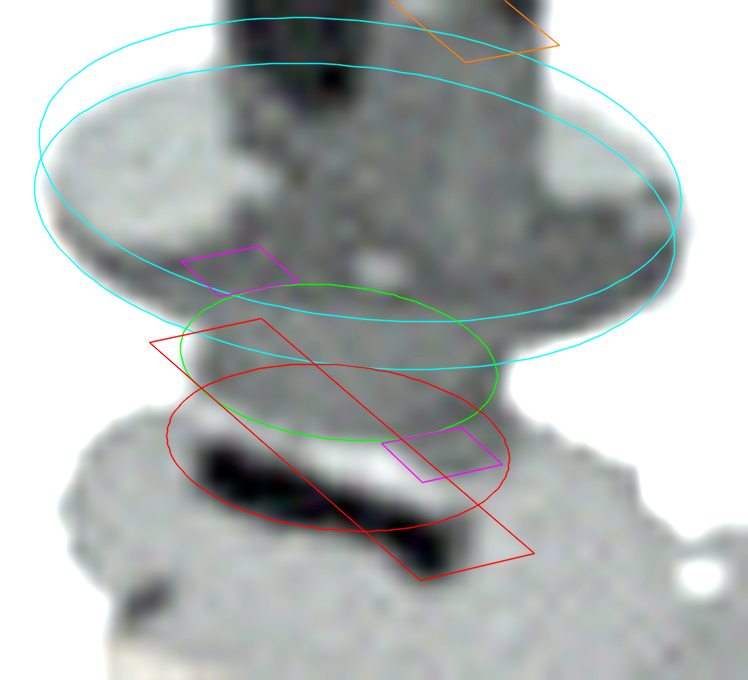

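View pics/o9t.png

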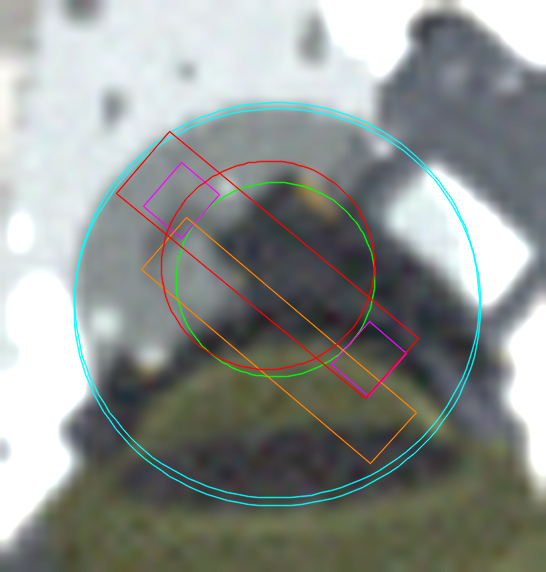

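Run:
```python
from h import *
a=overlay('scene',(196,190,44,42),13,None,gain=1.2)
i=cv2.imread("pics/scene8.png");b=cv2.resize(i[190:232,196:240],None,fx=13,fy=13,interpolation=cv2.INTER_CUBIC)
b=np.clip(b.astype(float)*1.2,0,255).astype(np.uint8)
cv2.imwrite("pics/o10.png",b[:, :]);cv2.imwrite("pics/o10b.png",a)
```

```text
(no output)
```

View pics/o10.png

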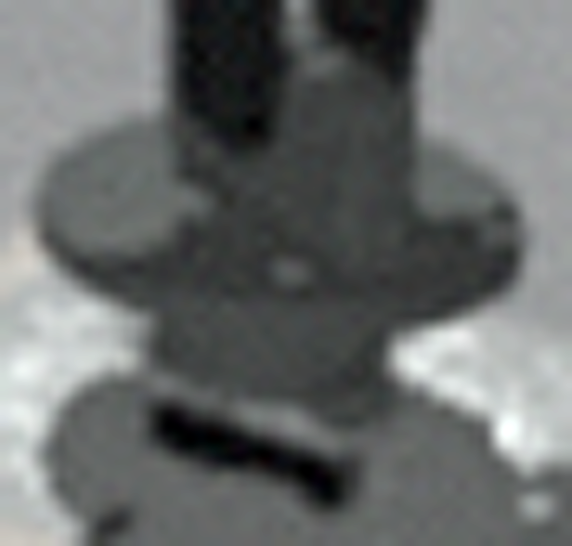

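View pics/o10b.png

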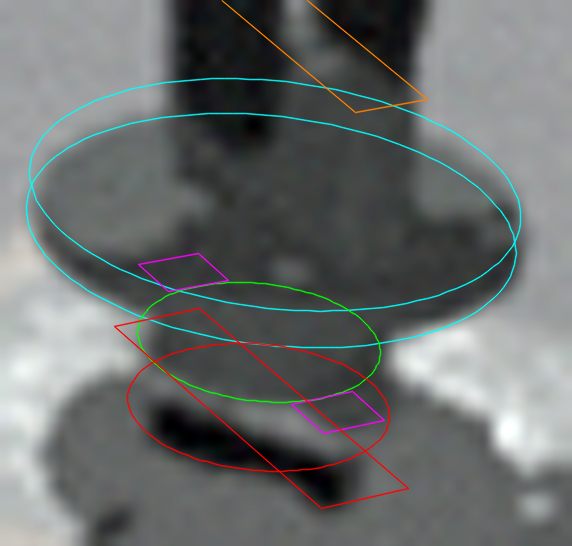

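```bash
python3 - <<'E'
from h import *
import h
src=open('h.py').read().replace("    o=st['tool_pos']+","    Q=R.from_rotvec(C[:,1]*np.radians(BETA)).as_matrix(); g=st['tool_pos']-M[:,0]*.033\n    C0=C\n    o=st['tool_pos']+").replace("    u=np.linspace(0,2*np.pi,121)\n","    o=g+Q@(o-g);C=Q@C\n    u=np.linspace(0,2*np.pi,121)\n")
open('h.py','w').write("BETA=0\n"+src)
E
python3 - <<'E'
import h; from h import *
o=[]
for b in(-12,-6,6,12):
    h.BETA=b;o.append(overlay('scene',(196,190,44,42),9,None,gain=1.2))
cv2.imwrite("pics/o11.png",np.vstack([np.hstack(o[:2]),np.hstack(o[2:])]))
E
```

```text
(no output)
```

View pics/o11.png

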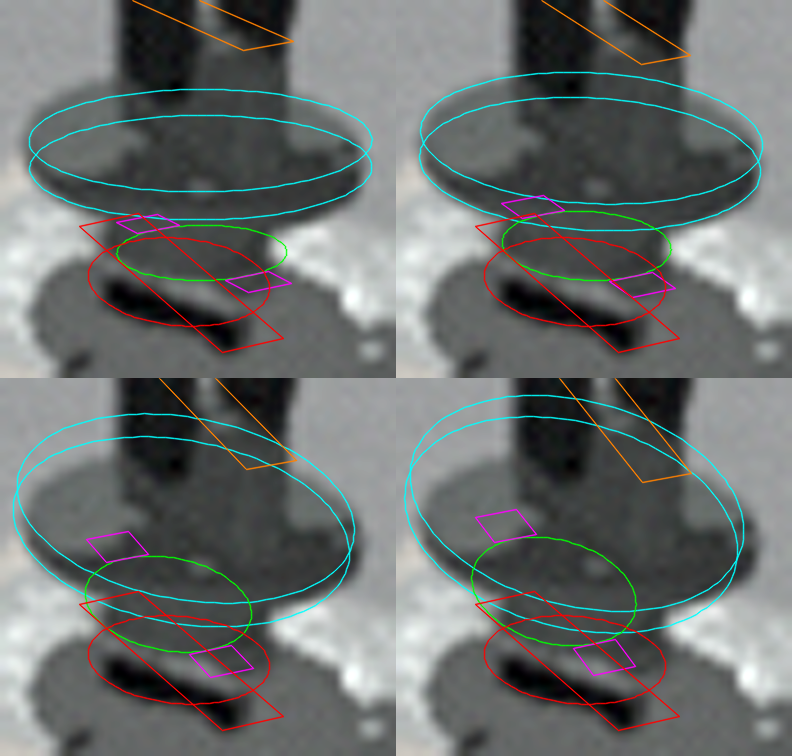

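Run:
```python
from h import *
from scipy.optimize import least_squares
i=cv2.imread("pics/top8.png");b=cv2.resize(i[163:207,303:345],None,fx=13,fy=13,interpolation=cv2.INTER_CUBIC)
cv2.imwrite("pics/o12.png",np.clip(b.astype(float)*1.5,0,255).astype(np.uint8))
P=np.array([(37,205),(522,240),(75,262),(150,305),(430,320),(500,280),(75,150),(140,118),(460,155),(505,195)],float)
P=(P+.5)/13-.5+[196,190]
st=get_state();M=axes();u=np.linspace(0,2*np.pi,181)
def outl(p):
    C=np.c_[M[:,2],M[:,1],-M[:,0]];C[:,0]=np.cross(C[:,1],C[:,2]);g=st['tool_pos']-M[:,0]*.033
    o=st['tool_pos']+C@[p[1],p[3],p[2]-.026];Q=R.from_rotvec(C[:,1]*p[0]).as_matrix();o=g+Q@(o-g);C=Q@C
    X=np.array([(.048*np.cos(a),.048*np.sin(a),z) for z in(.026,.034) for a in u])@C.T+o
    return cv2.convexHull(proj('scene',X).astype(np.float32)),o+C@[0,0,.026],C
def f(p):
    H,_,_=outl(p);return np.r_[[cv2.pointPolygonTest(H,(float(a),float(c)),True) for a,c in P], p[0]/.2,p[1:]/.004*.5]
s=least_squares(f,[0,0,0,0],diff_step=1e-3,x_scale=[.1,.005,.005,.005]);_,seat,C=outl(s.x)
print(np.degrees(s.x[0]),s.x[1:]*1000,s.fun.round(2),'seat port mm',(PR.T@(seat-PO)*1000).round(1),'axis',(PR.T@C[:,2]).round(3),f([0,0,0,0]).round(2))
```

```text
Traceback (most recent call last):
TypeError: unsupported operand type(s) for /: 'list' and 'float'
```

View pics/o12.png

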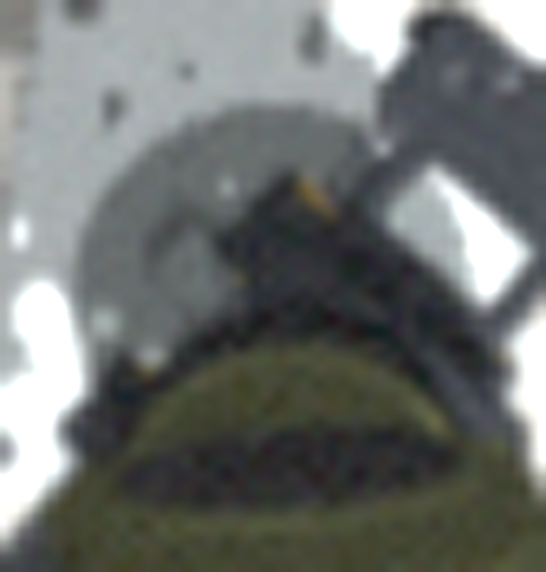

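```bash
cat > fit.py <<'E'
from h import *
from scipy.optimize import least_squares
def fit(pts,st):
    M=R.from_quat(st['eef_rot']).as_matrix();u=np.linspace(0,2*np.pi,181)
    def outl(p,n):
        C=np.c_[M[:,2],M[:,1],-M[:,0]];C[:,0]=np.cross(C[:,1],C[:,2]);g=st['tool_pos']-M[:,0]*.033
        o=st['tool_pos']+C@[p[1],p[3],p[2]-.026];Q=R.from_rotvec(C[:,1]*p[0]).as_matrix();o=g+Q@(o-g);C=Q@C
        X=np.array([(.048*np.cos(a),.048*np.sin(a),z) for z in(.026,.034) for a in u])@C.T+o
        return cv2.convexHull(proj(n,X).astype(np.float32)),o+C@[0,0,.026],C
    def f(p):
        r=[]
        for n,P in pts.items():
            H,_,_=outl(p,n);r+=[cv2.pointPolygonTest(H,(float(a),float(c)),True) for a,c in P]
        return np.r_[r,p[0]/.3,np.array(p[1:])/.008]
    s=least_squares(f,[0,0,0,0],diff_step=1e-3,x_scale=[.1,.005,.005,.005]);_,seat,C=outl(s.x,'top')
    print(np.degrees(s.x[0]),s.x[1:]*1000,s.fun.round(2),'seat port mm',(PR.T@(seat-PO)*1000).round(1),'axis',(PR.T@C[:,2]).round(3)); print(f([0,0,0,0]).round(2))
E
python3 - <<'E'
from fit import *
P=np.array([(37,205),(522,240),(75,262),(150,305),(430,320),(500,280),(75,150),(140,118),(460,155),(505,195)],float)
T=np.array([(83,270),(110,190),(160,135),(215,110),(270,105),(330,113)],float)
P=(P+.5)/13-.5+[196,190];T=(T+.5)/13-.5+[303,163]
fit({'scene':P,'top':T},get_state());fit({'scene':P},get_state())
E
```

```text
-7.126117761595349 [-3.34523002 -1.38637756  0.79449235] [ 0.46  0.03  1.4   0.52 -0.38  0.22  0.6  -0.16  0.63  1.09  0.76  0.14
 -0.33 -0.29  0.03  0.13 -0.41 -0.42 -0.17  0.1 ] seat port mm [-0.4  0.3 38.6] axis [-0.059 -0.085  0.995]
[ 0.85 -0.32  1.2   1.03  0.86  0.51  2.55  2.35  1.2   0.78  0.47  0.06
 -0.25 -0.14  0.2   0.3   0.    0.    0.    0.  ]
-7.180802955651094 [-2.70752045 -1.14524402  0.72056369] [ 0.36  0.16  1.35  0.5  -0.36  0.3   0.53 -0.2   0.67  1.2  -0.42 -0.34
 -0.14  0.09] seat port mm [-0.   0.8 38.9] axis [-0.059 -0.086  0.995]
[ 0.85 -0.32  1.2   1.03  0.86  0.51  2.55  2.35  1.2   0.78  0.    0.
  0.    0.  ]
```

The fit puts the held cap's seat within 1 mm of the port axis, with its axis tilted about 6° from slipping about the jaw line. I'll enter with a small offset so the foot is centred, and let the grip yield.

Run:
```python
from h import *
togo(.0285,off=(-.0016,-.004));togo(.021,off=(-.0013,-.0034));togo(.014,off=(-.0008,-.0028))
```

```text
delta cm [ 1.17 -0.03 -0.32] yaw -0.007 | seat in port mm [-0.2 -0.9 40.2] toolx in port [-0.004 -0.022 -1.   ] F port [-0.7 -0.4 -2. ] open 0.174
delta cm [ 1.92 -0.02 -0.23] yaw -0.007 | seat in port mm [-0.2 -0.9 40.2] toolx in port [-0.004 -0.022 -1.   ] F port [-0.7 -0.4 -2. ] open 0.174
delta cm [ 2.62 -0.03 -0.14] yaw -0.007 | seat in port mm [-0.2 -0.9 40.2] toolx in port [-0.004 -0.022 -1.   ] F port [-0.7 -0.4 -2. ] open 0.174
```

apply_moves --pt "0.4 0 -0.2" --pt "0.8 0 -0.3" --pt "1.2 0 -0.3" --pt "1.4 0 -0.3" --pt "1.6 0 -0.27" --pt "1.8 0 -0.24" --pt "1.8 0 -0.24" --yaw '[-0.005, -0.005, -0.005, -0.005, -0.005, -0.005, -0.005]' --gripper '[5, 5, 5, 5, 5, 5, 5]' --force 30

```text
clock: 16.23
tool_pos: [0.6095, -0.1163, 0.1491]
eef_rot: [-0.381, 0.509, 0.193, 0.748]
contact_force: [0.7, 0.8, -2.6]
opening: 0.179
```

Run:
```python
from h import *
tilt();togo(.014,off=(-.0008,-.0028))
i=snapshot('scene')[:,:,::-1];b=cv2.resize(i[190:240,190:250],None,fx=12,fy=12,interpolation=cv2.INTER_CUBIC)
cv2.imwrite("pics/i1.png",np.clip(b.astype(float)*1.5,0,255).astype(np.uint8))
```

```text
16.2333 [ 0.6095 -0.1163  0.1491] 0.179 [ 0.218  0.671 -0.223  2.103  1.826  0.214  0.714] tilt 24.79 az -13.5 posaz -10.8
[[ 0.4077 -0.6764  0.6134]
 [-0.098   0.6354  0.7659]
 [-0.9078 -0.3723  0.1928]]
delta cm [ 0.78 -0.05  0.09] yaw -0.002 | seat in port mm [-1.6 -3.2 21.8] toolx in port [-0.004 -0.022 -1.   ] F port [-0.7  0.9 -2.6] open 0.179
```

View pics/i1.png

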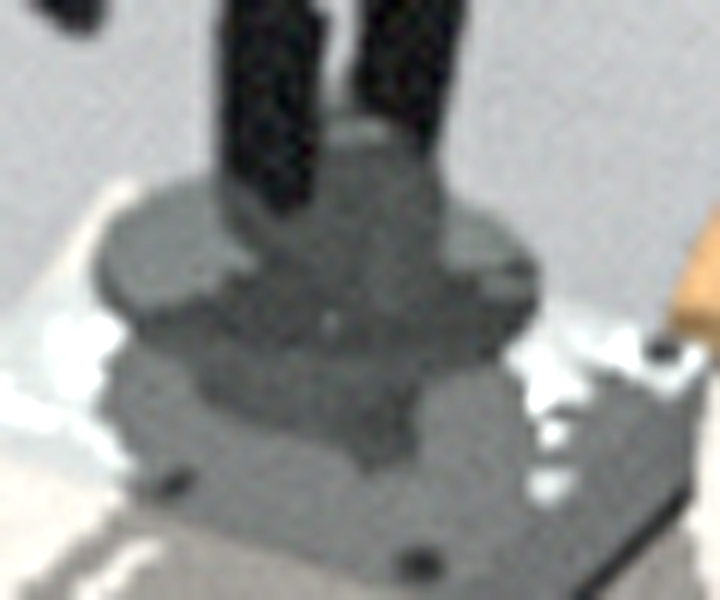

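No contact yet: the near lug is over or in its slot at crop (385,450), i.e. scene (222,227). I'll go deeper.

apply_moves --pt "0.3 0 0" --pt "0.6 0 0.05" --pt "0.9 -0.05 0.1" --pt "1.2 -0.05 0.12" --pt "1.4 -0.05 0.15" --pt "1.4 -0.05 0.15" --yaw '[0, 0, 0, 0, 0, 0]' --gripper '[5, 5, 5, 5, 5, 5]'

```text
clock: 16.78
tool_pos: [0.6164, -0.1168, 0.1365]
eef_rot: [-0.38, 0.509, 0.194, 0.748]
contact_force: [0.7, 0.2, -2.6]
opening: 0.182
```

Run:
```python
from h import *
togo(.0013,off=(0,-.0018))
i=snapshot('scene')[:,:,::-1];b=cv2.resize(i[190:240,190:250],None,fx=12,fy=12,interpolation=cv2.INTER_CUBIC)
cv2.imwrite("pics/i2.png",np.clip(b.astype(float)*1.5,0,255).astype(np.uint8))
```

```text
delta cm [ 0.62 -0.02  0.11] yaw -0.002 | seat in port mm [-0.7 -2.5  7.5] toolx in port [-0.005 -0.022 -1.   ] F port [-0.5  0.3 -2.6] open 0.182
```

View pics/i2.png

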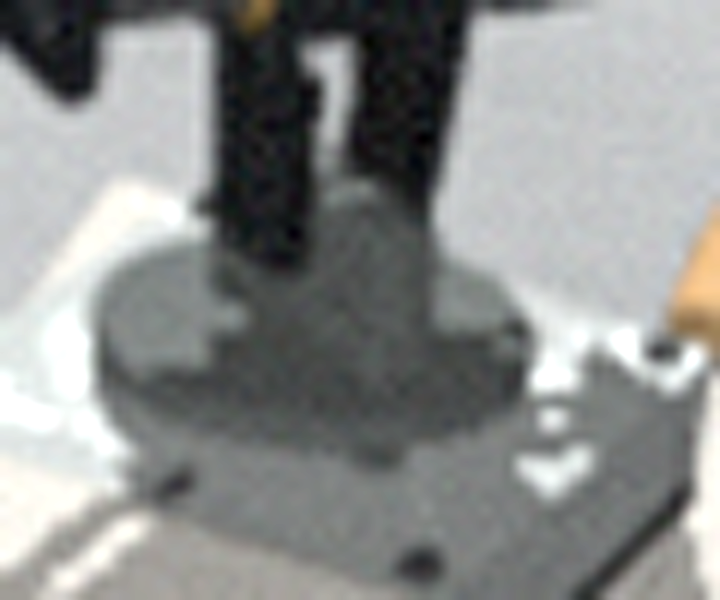

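The cap is going in freely, about 6 mm from flush. I'll press down with the grip eased.

apply_moves --pt "0.3 0 0.05" --pt "0.5 0 0.1" --pt "0.7 0 0.1" --pt "0.85 0 0.1" --pt "0.85 0 0.1" --yaw '[0, 0, 0, 0, 0]' --gripper '[5, 5, 5, 5, 5]' --force 15

```text
clock: 17.25
tool_pos: [0.6211, -0.1159, 0.1304]
eef_rot: [-0.381, 0.508, 0.194, 0.748]
contact_force: [-4.0, 0.6, 8.2]
opening: 0.18
```

Run:
```python
from h import *
togo(.0,off=(0,-.0018))
i=snapshot('scene')[:,:,::-1];b=cv2.resize(i[190:240,190:250],None,fx=12,fy=12,interpolation=cv2.INTER_CUBIC)
cv2.imwrite("pics/i3.png",np.clip(b.astype(float)*1.5,0,255).astype(np.uint8))
```

```text
delta cm [ 0.01  0.01 -0.13] yaw -0.001 | seat in port mm [ 0.7 -0.7  0.1] toolx in port [-0.003 -0.021 -1.   ] F port [-0.2 -0.1  9.1] open 0.18
```

View pics/i3.png

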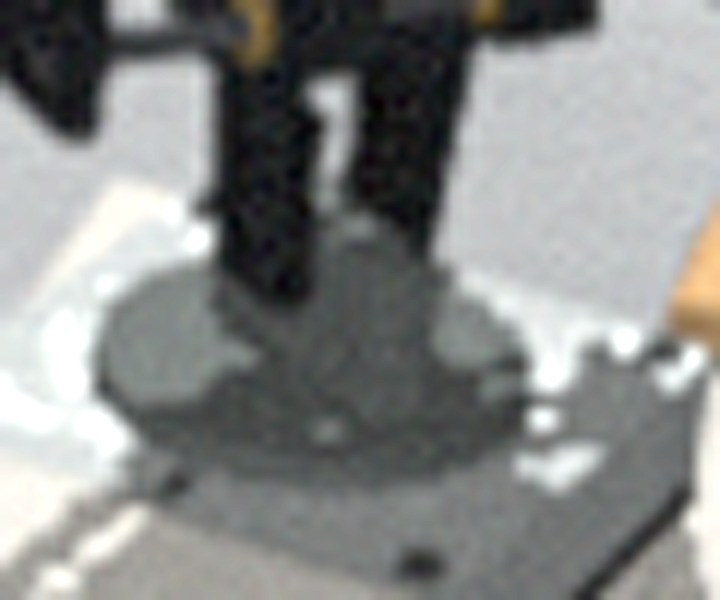

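Contact shows about 11 N along the port axis. I'll press a little more to square it up.

apply_moves --pt "0.2 0 0" --pt "0.3 0 0" --pt "0.35 0 0" --yaw '[0, 0, 0]' --gripper '[5, 5, 5]'

```text
clock: 17.55
tool_pos: [0.622, -0.1158, 0.129]
eef_rot: [-0.381, 0.507, 0.194, 0.748]
contact_force: [-11.5, 2.3, 19.0]
opening: 0.183
```

Run:
```python
from h import *
togo(.0,off=(0,-.0018));s=get_state();print(s['moment'],s['q'].round(2))
```

```text
delta cm [-0.15  0.01 -0.16] yaw -0.001 | seat in port mm [ 0.9 -0.5 -1.5] toolx in port [-0.001 -0.02  -1.   ] F port [-2.6  0.2 22.2] open 0.183
[ 0.18970352  1.12855808 -0.09626012] [ 0.25  0.72 -0.29  2.08  1.89  0.27  0.66]
```

```bash
cat > ov.py <<'E'
from h import *
def ov(i,n,box,s,ang,gain=1.4):
    x,y,w,h=box;b=np.clip(cv2.resize(i[y:y+h,x:x+w],None,fx=s,fy=s,interpolation=cv2.INTER_CUBIC).astype(float)*gain,0,255).astype(np.uint8);r=b.copy()
    C=PR@R.from_euler('z',ang,degrees=True).as_matrix();o=PO-PR[:,2]*.026;u=np.linspace(0,2*np.pi,121)
    def pl(P,c): q=(proj(n,np.array(P)@C.T+o)-[x,y]+.5)*s-.5;cv2.polylines(b,[q.round().astype(int)],True,c,1,cv2.LINE_AA)
    for z in(.026,.034): pl([(.048*np.cos(a),.048*np.sin(a),z) for a in u],(255,255,0))
    for z in(.034,.07): pl([(.035,.008,z),(.035,-.008,z),(-.035,-.008,z),(-.035,.008,z)],(0,128,255))
    return np.hstack([r,b])
E
python3 - <<'E'
from ov import *
cv2.imwrite("pics/i4.png",ov(snapshot('scene')[:,:,::-1],'scene',(195,190,46,50),8,60))
E
```

```text
(no output)
```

View pics/i4.png

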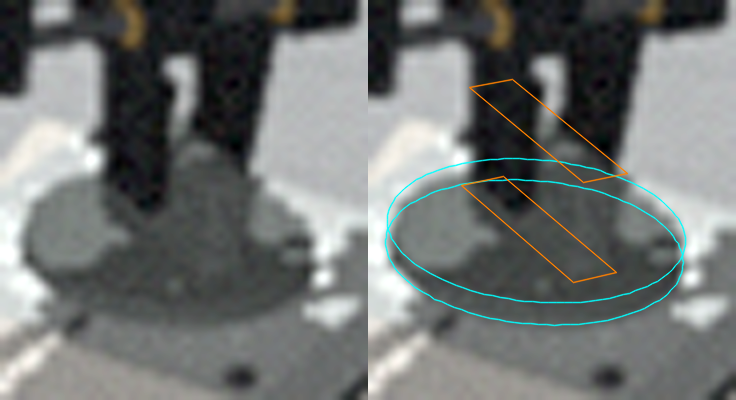

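The cap is flush and lines up with the flush overlay (flange ellipse at scene ~(219,220)). Now I'll twist it clockwise, which is positive about the inward tool axis.

apply_moves --pt "0.05 0 0" --pt "0.05 0 0" --pt "0.05 0 0" --pt "0.05 0 0" --pt "0.05 0 0" --pt "0.05 0 0" --pt "0.05 0 0" --pt "0.05 0 0" --yaw '[0, 0.12, 0.24, 0.36, 0.48, 0.6, 0.72, 0.84]' --gripper '[5, 5, 5, 5, 5, 5, 5, 5]' --force 30

```text
clock: 18.27
tool_pos: [0.6196, -0.1162, 0.128]
eef_rot: [-0.041, 0.543, -0.031, 0.838]
contact_force: [-9.2, -0.5, 7.0]
opening: 0.18
```

Run:
```python
from h import *
togo(.0,ang=0);s=get_state();print(s['moment'],PR.T@s['moment'],s['q'].round(2))
from ov import *
cv2.imwrite("pics/i5.png",ov(snapshot('scene')[:,:,::-1],'scene',(190,185,56,58),7,10))
```

```text
delta cm [-0.15  0.09  0.17] yaw 0.201 | seat in port mm [-1.5 -1.2 -1.5] toolx in port [-0.004 -0.021 -1.   ] F port [-5.1 -2.1 10.2] open 0.18
[0.23625787 1.80366033 0.19839448] [-0.00308588  1.81653741  0.22034306] [ 0.39  0.76 -0.51  2.08  1.77  0.42 -0.02]
```

View pics/i5.png

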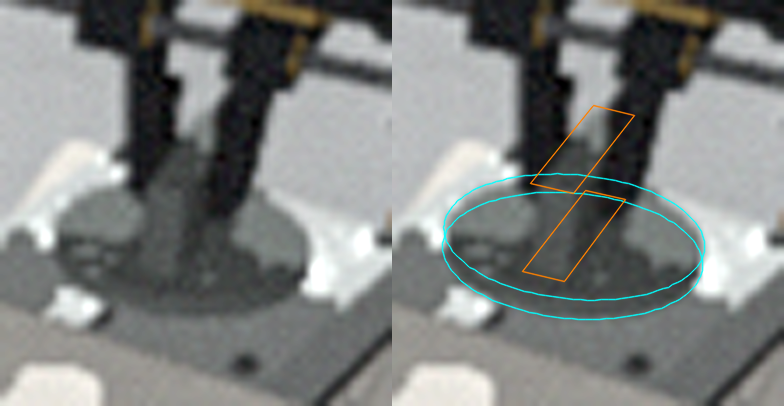

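apply_moves --pt "0 0.05 0.1" --pt "0 0.05 0.1" --pt "0 0.05 0.1" --pt "0 0.05 0.1" --yaw '[0.1, 0.2, 0.26, 0.26]' --gripper '[5, 5, 5, 5]'

```text
clock: 18.65
tool_pos: [0.6201, -0.1154, 0.1285]
eef_rot: [0.071, 0.534, -0.103, 0.836]
contact_force: [-4.4, 0.7, 5.0]
opening: 0.184
```

Run:
```python
from h import *
togo(.0,ang=0);s=get_state();print(PR.T@s['moment'],s['q'].round(2))
```

```text
delta cm [-0.11  0.04  0.1 ] yaw -0.064 | seat in port mm [-1.  -0.4 -1.1] toolx in port [-0.004 -0.02  -1.   ] F port [-2.  -0.2  6.4] open 0.184
[0.02995198 0.98913509 0.76385823] [ 0.42  0.77 -0.57  2.08  1.74  0.46 -0.26]
```

The axial moment rose to 0.76 N m, so the cap is at the stop. Releasing and withdrawing along the tool axis.

apply_moves --pt "0 0 0" --pt "0 0 0" --pt "0 0 0" --pt "0 0 0" --pt "-1 0 0" --pt "-3 0 0" --pt "-6 0 0" --pt "-9 0 0" --pt "-12 0 0" --pt "-15 0 0" --yaw '[0, 0, 0, 0, 0, 0, 0, 0, 0, 0]' --gripper '[40, 50, 50, 50, 50, 50, 50, 50, 50, 50]'

```text
clock: 19.48
tool_pos: [0.5582, -0.1005, 0.2659]
eef_rot: [0.07, 0.534, -0.103, 0.836]
contact_force: [0.3, -0.1, -0.1]
opening: 0.5
```

Run:
```python
from ov import *
togo(0,ang=0)
i=snapshot('scene')[:,:,::-1];cv2.imwrite("pics/s9.png",i);cv2.imwrite("pics/i6.png",ov(i,'scene',(190,185,56,58),7,0))
i=snapshot('top')[:,:,::-1];cv2.imwrite("pics/t9.png",i);cv2.imwrite("pics/i6t.png",ov(i,'top',(296,155,56,58),7,0))
```

```text
delta cm [15.02  0.02  0.12] yaw -0.063 | seat in port mm [ -0.5   3.  150.2] toolx in port [-0.004 -0.021 -1.   ] F port [ 0.2 -0.  -0.2] open 0.5
```

View pics/i6.png

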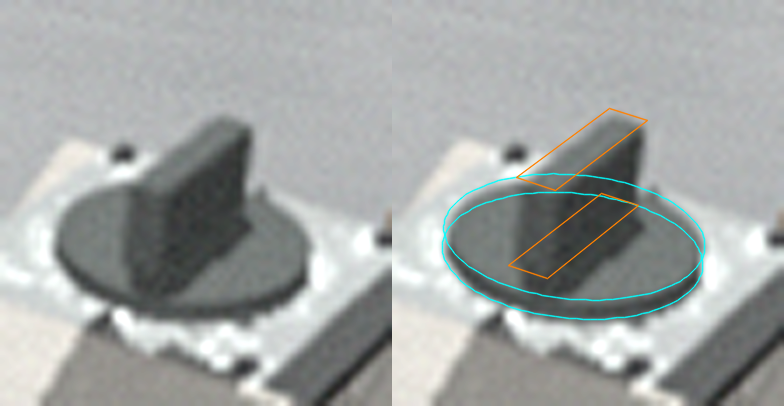

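View pics/i6t.png

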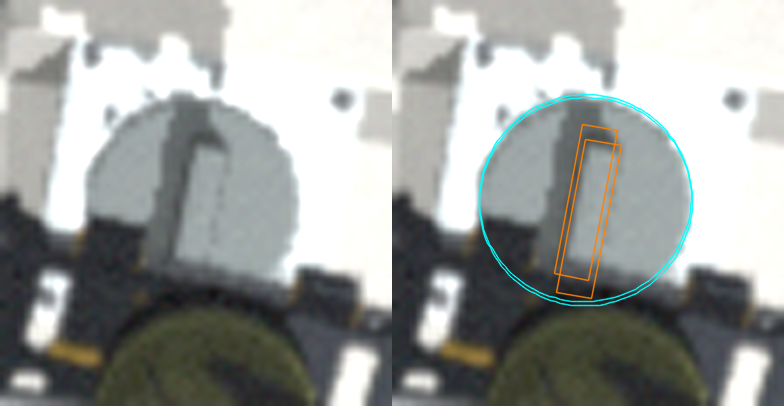

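The cap is flush and the bar lies along the marks (bar edge slope about 10.6° against 11.3° in the overlay). One quick bystander check, then I hand in.

Run:
```python
import cv2,numpy as np
cv2.imwrite("pics/cmp.png",np.hstack([cv2.imread("pics/scene0.png")[130:380,140:],cv2.imread("pics/s9.png")[130:380,140:]])[:, :])
i=cv2.imread("pics/cmp.png");cv2.imwrite("pics/cmp.png",cv2.resize(i,(800,238)))
```

```text
(no output)
```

View pics/cmp.png

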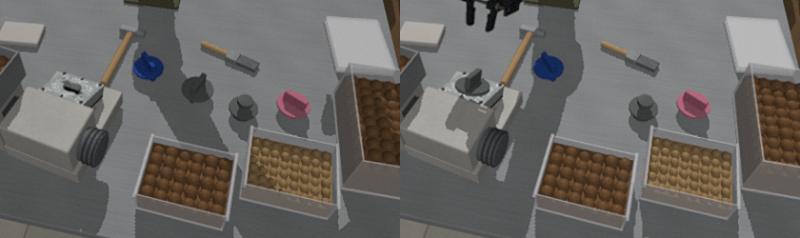

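Before and after match: the bystanders are where they were, the gripper is clear, and the cap is in the port.

```bash
python3 -c "
from plant import *
print(get_state()['clock'],finish_job())"
```

```text
the job is handed in; nothing more can be done
19.5833 None
```

The grey cap is in the port, turned clockwise to its stop and released. I handed the job in at 19.6 s; no verdict was reported.

**What I did**
- **Tilting the tool:** The moves can't tilt the tool directly. I pushed against the arm's upper reach limit until the tool leaned about 25° toward the port axis. I then turned it a half turn because joint 6 had reached its limit.
- **Inserting and locking:** The lugs went through the slots with almost no force. I pressed the cap flush at about 22 N, then twisted it until the axial moment rose to 0.76 N m. The gripper then opened and backed off 15 cm.

**Last checks**
- **Seating:** In both cameras the cap matches the flush, locked overlay to about 1–2 mm. In the top picture the bar's edge is within about 1° of the marks' direction.
- **Robot and bystanders:** The contact force is about zero, and the before and after pictures show the bystanders unmoved.

**What failed or disagreed**
- **First grip missed:** The jaws closed above the bar. The pictures put the fingertips about 14 mm behind the reported TCP, not 14 mm ahead as stated. I used the picture value from then on.
- **Cap slipped in the grip:** It had tilted about 7° about the jaw line before insertion. Pressing squared it, judged by eye against the overlay only.
- **Twist reading:** At the stop the tool read about 3.6° past my estimate of the marks' line. The top picture shows less than that for the bar itself.

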